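Set up the bench winder: load the empty reels, dial the turns and start the drive

TASK

Set up the bench winder: put every empty grey reel upright and fully down on a spindle of its own, and roll the counter's number wheels until 7-3-6-2 stands uppermost, read from left to right as the robot faces them, each digit squarely on top; the third wheel already shows its 6 and must not be rolled off it. Only when all the reels are on and the number is set, swing the black drive lever all the way over, away from the robot. Leave everything else on the table where it is.

Things in the scene. Friction and masses are not known exactly. Their poses are not given: they have to be found in the camera images.
- reel0_c (a point): empty grey plastic reel (may be absent), standing upright: 64 mm tall, round flanges 60 mm in diameter and 12 mm thick at bottom and top, a 36 mm core between, a 23 mm bore right through along its z axis; about 110 g. This point is its centre, 32 mm above its underside; z points up. All reels are alike, and either end may be up
- reel1_c (a point): empty grey plastic reel (may be absent), standing upright: 64 mm tall, round flanges 60 mm in diameter and 12 mm thick at bottom and top, a 36 mm core between, a 23 mm bore right through along its z axis; about 110 g. This point is its centre, 32 mm above its underside; z points up. All reels are alike, and either end may be up
- reel2_c (a point): empty grey plastic reel (may be absent), standing upright: 64 mm tall, round flanges 60 mm in diameter and 12 mm thick at bottom and top, a 36 mm core between, a 23 mm bore right through along its z axis; about 110 g. This point is its centre, 32 mm above its underside; z points up. All reels are alike, and either end may be up
- reel3_c (a point): empty grey plastic reel (may be absent), standing upright: 64 mm tall, round flanges 60 mm in diameter and 12 mm thick at bottom and top, a 36 mm core between, a 23 mm bore right through along its z axis; about 110 g. This point is its centre, 32 mm above its underside; z points up. All reels are alike, and either end may be up
- seat0 (a point): foot of one of four upright steel spindles on the winder's plate (grey, 210 mm square, 14 mm thick): centre of the top of its 52 mm round rubber seat, 20 mm above the table. The spindle, 14 mm in diameter, rises 74 mm above this point to a tapered tip; spindles stand on a 100 mm square centred on the plate. Axes are the plate's, z up
- seat1 (a point): foot of one of four upright steel spindles on the winder's plate (grey, 210 mm square, 14 mm thick): centre of the top of its 52 mm round rubber seat, 20 mm above the table. The spindle, 14 mm in diameter, rises 74 mm above this point to a tapered tip; spindles stand on a 100 mm square centred on the plate. Axes are the plate's, z up
- seat2 (a point): foot of one of four upright steel spindles on the winder's plate (grey, 210 mm square, 14 mm thick): centre of the top of its 52 mm round rubber seat, 20 mm above the table. The spindle, 14 mm in diameter, rises 74 mm above this point to a tapered tip; spindles stand on a 100 mm square centred on the plate. Axes are the plate's, z up
- seat3 (a point): foot of one of four upright steel spindles on the winder's plate (grey, 210 mm square, 14 mm thick): centre of the top of its 52 mm round rubber seat, 20 mm above the table. The spindle, 14 mm in diameter, rises 74 mm above this point to a tapered tip; spindles stand on a 100 mm square centred on the plate. Axes are the plate's, z up
- hub1 (a point): centre of number wheel 1 (wheels 1 to 4 run left to right seen from the robot, 62 mm apart), on the axle, 65 mm above the table. White disc 80 mm in diameter, 20 mm thick, digits 0 to 9 round its rim. Axes are the case's: y along the axle towards wheel 1, x away from the robot, z up. Its flat faces are free and can be pinched from above, or its rim rolled
- wheel1 (a joint): turn of number wheel 1, rad: digit d is uppermost at d x 0.6283 (0 at 0, 9 at 5.655), growing as the wheel's top rolls towards the robot (case -x). Stops between 9 and 0, at -0.3 and 5.95. No clicks; it stays where it is left (holding torque about 0.04 N m)
- hub2 (a point): centre of number wheel 2 (wheels 1 to 4 run left to right seen from the robot, 62 mm apart), on the axle, 65 mm above the table. White disc 80 mm in diameter, 20 mm thick, digits 0 to 9 round its rim. Axes are the case's: y along the axle towards wheel 1, x away from the robot, z up. The counter's grey case is 100 mm deep (x), 380 mm long (y), 45 mm high; its middle along y lies 1 mm from wheel 3 towards wheel 2
- wheel2 (a joint): turn of number wheel 2, rad: digit d is uppermost at d x 0.6283 (0 at 0, 9 at 5.655), growing as the wheel's top rolls towards the robot (case -x). Stops between 9 and 0, at -0.3 and 5.95. No clicks; it stays where it is left (holding torque about 0.04 N m)
- hub3 (a point): centre of number wheel 3 (wheels 1 to 4 run left to right seen from the robot, 62 mm apart), on the axle, 65 mm above the table. White disc 80 mm in diameter, 20 mm thick, digits 0 to 9 round its rim. Axes are the case's: y along the axle towards wheel 1, x away from the robot, z up. Two steel cheeks 82 mm high stand 40 mm clear of the outer faces of wheels 1 and 4, with a 10 mm axle between
- wheel3 (a joint): turn of number wheel 3, rad: digit d is uppermost at d x 0.6283 (0 at 0, 9 at 5.655), growing as the wheel's top rolls towards the robot (case -x). Stops between 9 and 0, at -0.3 and 5.95. No clicks; it stays where it is left (holding torque about 0.04 N m)
- hub4 (a point): centre of number wheel 4 (wheels 1 to 4 run left to right seen from the robot, 62 mm apart), on the axle, 65 mm above the table. White disc 80 mm in diameter, 20 mm thick, digits 0 to 9 round its rim. Axes are the case's: y along the axle towards wheel 1, x away from the robot, z up. The drive lever stands on the case beyond this wheel
- wheel4 (a joint): turn of number wheel 4, rad: digit d is uppermost at d x 0.6283 (0 at 0, 9 at 5.655), growing as the wheel's top rolls towards the robot (case -x). Stops between 9 and 0, at -0.3 and 5.95. No clicks; it stays where it is left (holding torque about 0.04 N m)
- lever_tip (a point): centre of the black 26 mm ball at the end of the drive lever, which stands on the counter's case beyond wheel 4 (94 mm from its centre along the axle's line); 10 mm steel rod, 80 mm from pivot to ball centre. The pivot is 67 mm above the table on the line of the wheels' axle; the tip swings in an upright plane along case x
- lever (a joint): drive lever, rad: 0 leaning fully towards the robot (off), 1.0 leaning fully away from the robot (on), upright at 0.5; stiff (0.06 N m), stays where it is left
- jar: bystander, not to be disturbed: small glass jar with a steel lid, 56 mm across, 75 mm tall; the origin is the middle of its underside
- wrench: bystander, not to be disturbed: steel wrench lying flat, 160 mm long; the origin is the middle of its underside
- offcut: bystander, not to be disturbed: wooden offcut 100 x 50 x 35 mm; the origin is the middle of its underside
- glue: bystander, not to be disturbed: glue bottle 60 mm across, 150 mm tall; the origin is the middle of its underside
- can: bystander, not to be disturbed: metal can 76 mm across, 100 mm tall; the origin is the middle of its underside
- driver: bystander, not to be disturbed: screwdriver lying flat, 200 mm long; the origin is the middle of its underside
There are look-alikes about, which are no part of the job. Leave any purple look-alike of the part that bears reel0_c alone.

How it is judged:
On the way, in this order (a step that is already met when the one before it is completed fails the run):
1. every reel sits on a spindle and the wheels show 7-3-6-2 (((horizontal distance between reel0_c and seat0 below 0.01 m and z of reel0_c in the frame of seat0 between 0.026 and 0.037 m and angle between the z axis of reel0_c and the z axis of seat0, either way round below 0.12 rad) or (horizontal distance between reel0_c and seat1 below 0.01 m and z of reel0_c in the frame of seat1 between 0.026 and 0.037 m and angle between the z axis of reel0_c and the z axis of seat1, either way round below 0.12 rad) or (horizontal distance between reel0_c and seat2 below 0.01 m and z of reel0_c in the frame of seat2 between 0.026 and 0.037 m and angle between the z axis of reel0_c and the z axis of seat2, either way round below 0.12 rad) or (horizontal distance between reel0_c and seat3 below 0.01 m and z of reel0_c in the frame of seat3 between 0.026 and 0.037 m and angle between the z axis of reel0_c and the z axis of seat3, either way round below 0.12 rad)) and ((horizontal distance between reel1_c and seat0 below 0.01 m and z of reel1_c in the frame of seat0 between 0.026 and 0.037 m and angle between the z axis of reel1_c and the z axis of seat0, either way round below 0.12 rad) or (horizontal distance between reel1_c and seat1 below 0.01 m and z of reel1_c in the frame of seat1 between 0.026 and 0.037 m and angle between the z axis of reel1_c and the z axis of seat1, either way round below 0.12 rad) or (horizontal distance between reel1_c and seat2 below 0.01 m and z of reel1_c in the frame of seat2 between 0.026 and 0.037 m and angle between the z axis of reel1_c and the z axis of seat2, either way round below 0.12 rad) or (horizontal distance between reel1_c and seat3 below 0.01 m and z of reel1_c in the frame of seat3 between 0.026 and 0.037 m and angle between the z axis of reel1_c and the z axis of seat3, either way round below 0.12 rad)) and ((horizontal distance between reel2_c and seat0 below 0.01 m and z of reel2_c in the frame of seat0 between 0.026 and 0.037 m and angle between the z axis of reel2_c and the z axis of seat0, either way round below 0.12 rad) or (horizontal distance between reel2_c and seat1 below 0.01 m and z of reel2_c in the frame of seat1 between 0.026 and 0.037 m and angle between the z axis of reel2_c and the z axis of seat1, either way round below 0.12 rad) or (horizontal distance between reel2_c and seat2 below 0.01 m and z of reel2_c in the frame of seat2 between 0.026 and 0.037 m and angle between the z axis of reel2_c and the z axis of seat2, either way round below 0.12 rad) or (horizontal distance between reel2_c and seat3 below 0.01 m and z of reel2_c in the frame of seat3 between 0.026 and 0.037 m and angle between the z axis of reel2_c and the z axis of seat3, either way round below 0.12 rad)) and ((horizontal distance between reel3_c and seat0 below 0.01 m and z of reel3_c in the frame of seat0 between 0.026 and 0.037 m and angle between the z axis of reel3_c and the z axis of seat0, either way round below 0.12 rad) or (horizontal distance between reel3_c and seat1 below 0.01 m and z of reel3_c in the frame of seat1 between 0.026 and 0.037 m and angle between the z axis of reel3_c and the z axis of seat1, either way round below 0.12 rad) or (horizontal distance between reel3_c and seat2 below 0.01 m and z of reel3_c in the frame of seat2 between 0.026 and 0.037 m and angle between the z axis of reel3_c and the z axis of seat2, either way round below 0.12 rad) or (horizontal distance between reel3_c and seat3 below 0.01 m and z of reel3_c in the frame of seat3 between 0.026 and 0.037 m and angle between the z axis of reel3_c and the z axis of seat3, either way round below 0.12 rad)) and value of joint wheel1 between 4.2182 and 4.5782 rad and value of joint wheel2 between 1.705 and 2.065 rad and value of joint wheel3 between 3.5899 and 3.9499 rad and value of joint wheel4 between 1.0766 and 1.4366 rad), for 0.2 s.
2. then the drive lever is swung over (value of joint lever above 0.85 rad), for 0.2 s.
At the end, for the whole second after the job is handed in: Each reel present stands upright (7 degrees) and down (5 mm) on a spindle of its own, centred within 10 mm; wheels 1 to 4 show 7, 3, 6, 2 uppermost, each within 0.18 rad; the lever is at 0.85 rad or more (all of step 1 and value of joint lever above 0.85 rad); the robot touches nothing.
It fails at once if the third wheel is rolled off its 6 (more than 0.25 rad) (not (value of joint wheel3 between 3.5199 and 4.0199 rad)).
It fails at once if a bystander is shifted by more than 40 mm (distance of any of jar, wrench, offcut, glue, can, driver from where it was at the start of the episode above 0.04 m).
Of reel0, reel1, reel2, reel3 only 2 to 4 are there at a start; the rules pass over those that are not, and their reading is None.
At some moment in a run one of reel0, reel1, reel2, reel3 may be knocked a few centimetres aside while the robot is not near it.
It also fails if it takes over 210 s, if anything falls off the work surface, if the arm or the gripper's body presses on something with over 40 N, if the wrist force passes 120 N, or if a joint passes its speed limit or range.

ROBOT

A 6-joint arm with a two-finger parallel gripper is mounted at the origin on the work surface. World frame = base frame: x ahead of the robot, y to its left, z up, the work surface at z = 0. Lengths are in m, angles in rad, forces in N, time in s.
With the tool pointing down it reaches from about 0.325 to 0.9 m from the base axis. Payload 6.1 kg.
Tool frame: the origin (TCP) lies between the finger pads; the fingertips stand 17 mm ahead of it and the grasp point (between the pads) lies 2 mm behind it; x points along the fingers, z is the direction in which the jaws open and shut, and the axes are right-handed (so a half turn about x gives the same grasp; the last joint's range is limited). The gripper opens to 87 mm and grips with 3 to 60 N. Pads are 19 mm wide; open, the fingers measure 117 mm over their backs; the gripper's body (75 mm by 190 mm) begins 51 mm behind the grasp point.
Start: joints at [1.162, 0.22, 1.526, -0, 1.395, -0.126], TCP at [0.174, 0.6, 0.24] pointing down, gripper open.
Joint ranges: [-2.98, 2.98], [-0.91, 2.08], [0.09, 2.57], [-1.24, 4.39], [0.2, 2.65], [-2.68, 2.68]. Speed limits (rad/s): [2.57, 2.57, 3.01, 3.14, 3.14, 3.14].

INTERFACE

Orientations are given as a unit quaternion [w, x, y, z].
In Python, from rig import arm gives the robot as it stands.
- The arm moves only by the shell command python3 -m pendant 'ROWS' [FORCE]. ROWS is text: rows parted by semicolons, each of 7 numbers parted by spaces: the shift along the world's x, y, z in mm, then the turn, a rotation vector about the world's x, y, z in rad, then the closure in counts, from 0 (fully open) to 255 (shut). In form: x y z ax ay az hand; .... A call has 1 to 5 rows; each row shifts and turns the commanded pose from where the row before left it; what a row does not reach is not made up. A row lasts 1/10 s, in which the tool goes at most 50 mm and 8.59 degrees, less where a joint would pass 70% of its speed; a pose out of reach is approached as far as the arm can. A call with a gripper value outside its range is refused whole. The fingers move at their own pace and stop on an object; FORCE is the grip in N (left out, the last holds). Time passes only in rows, so rows that do not move let the fingers close. It gives the time, the measured TCP pose, the force and the opening at its end, in the units of the state.
- arm.read_state(): the state, without advancing time (a new reading comes with each control period).
- arm.capture(name): name is "side" or "top" or "wrist"; returns the picture (480x640x3 uint8, blue, green, red); there is no depth.
- arm.camera_info(name): a dict with "fov_y" (degrees; the focal length in pixels is half the picture's height over the tangent of half this angle, whatever the lens; pixels are square), "cx", "cy" (the principal point, pixels), "distortion" ([k1, k2, p1, p2, k3] as OpenCV has them; the pictures are not rectified), "R" (3x3) and "t" (3): a world point X has camera coordinates R X + t. Camera axes: x right, y down, z forward; pixel columns grow to the right and rows downward; lengths in m; the calibration is good to about 2 mm. A picture is of the moment at which its call begins: read the wrist's pose just before it. camera_info takes no time and is no camera call; for the wrist camera it gives the pose at the moment of the call.
- arm.job_done(): hands the job in, once; it reports no verdict.
The state is a dict: "time_s": time; "qpos": joint angles; "joint_velocities": joint speeds; "tau": joint torques, N m; "tool_pos": TCP position; "eef_rot": TCP orientation; "force": force on the tool from outside, world axes, zero at the start; "moment": the same for the moment, N m; "gripper_width": opening from 0.0 (shut) to 1.0 (fully open).
Only numpy, scipy, OpenCV 4.12 (cv2) and the standard library are available. Lean on these libraries where they do the work, as an engineer would, in place of code of your own. Each camera call takes 0.05 s, during which the arm holds its last target. There are 200 camera calls.

## Working session

There is one attempt and no reset: what is moved stays moved. The work goes in short steps, Python scripts to look and compute and a shell command to move; the robot and the scene stay as the last step left them, time stands still between calls to the robot, and variables do not carry over. Pictures are saved under pics/ and viewed, about 12 in all and at most 16, crops included, and the job is handed in when it is done.

```bash
ls; mkdir -p pics
cat > h.py <<'E'
import numpy as np, cv2
from rig import arm
def K(ci):
    f=240/np.tan(np.radians(ci["fov_y"])/2)
    return np.array([[f,0,ci["cx"]],[0,f,ci["cy"]],[0,0,1.]])
def ray(ci,px):
    p=cv2.undistortPoints(np.array([[px]],float),K(ci),np.array(ci["distortion"],float))[0,0]
    R=np.array(ci["R"]);t=np.array(ci["t"])
    return -R.T@t, R.T@np.array([p[0],p[1],1])
def atz(ci,px,z):
    o,d=ray(ci,px); return o+d*(z-o[2])/d[2]
def proj(ci,P):
    R=np.array(ci["R"]);t=np.array(ci["t"],float)
    return cv2.projectPoints(np.atleast_2d(np.array(P,float)),cv2.Rodrigues(R)[0],t,K(ci),np.array(ci["distortion"],float))[0][:,0]
E
python3 - <<'E'
from h import *
for n in ("top","side","wrist"):
    ci=arm.camera_info(n); cv2.imwrite(f"pics/{n}0.png",arm.capture(n)); print(n,ci["fov_y"],-np.array(ci["R"]).T@ci["t"],np.round(ci["R"],3).tolist(),ci["distortion"])
print(arm.read_state())
E
```

```text
pics
top 57.86203382248775 [0.39569574 0.02095571 1.24779169] [[-0.003, -1.0, -0.028], [-0.991, 0.006, -0.132], [0.132, 0.027, -0.991]] [-0.05052907  0.          0.          0.          0.        ]
side 46.77370031253069 [0.39737864 1.00299556 0.91154272] [[-0.985, -0.175, 0.011], [-0.118, 0.615, -0.779], [0.13, -0.769, -0.627]] [-0.0516174  0.         0.         0.         0.       ]
wrist 63.685978432648774 [0.10606435 0.61980645 0.38397264] [[0.281, 0.96, -0.002], [0.926, -0.27, 0.263], [0.252, -0.076, -0.965]] [0.02144788 0.         0.         0.         0.        ]
{'time_s': 0.15, 'qpos': array([ 1.16188944e+00,  2.21056577e-01,  1.52735520e+00,  1.75172098e-05,
        1.39470591e+00, -1.26103078e-01]), 'joint_velocities': array([ 0.00160154, -0.00269452, -0.00370017,  0.00191406, -0.00046391,
        0.00026234]), 'tau': array([ 1.51837805e-03, -4.95193684e+01, -3.87879825e+01,  7.01037934e-02,
        5.30796871e-02, -3.78502887e-05]), 'tool_pos': array([0.17422256, 0.59975007, 0.2386777 ]), 'eef_rot': array([ 0.56500428, -0.42480475,  0.56594726,  0.4242815 ]), 'force': array([ 0.40920731,  1.25348503, -0.10168019]), 'moment': array([0.01736682, 0.00420761, 0.0603267 ]), 'gripper_width': 1.0010455613482794}
```

View pics/top0.png

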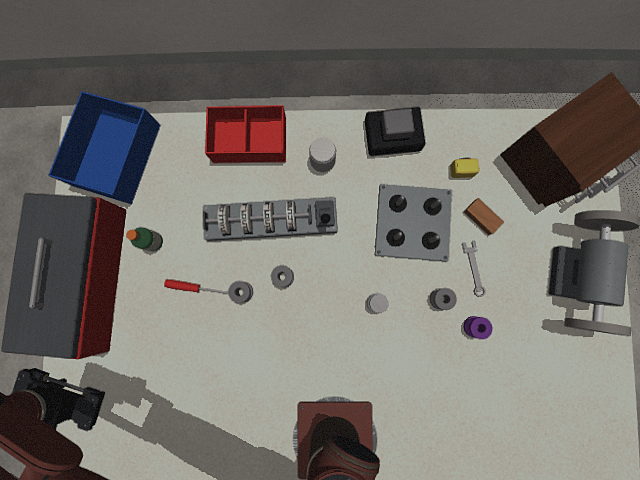

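View pics/side0.png

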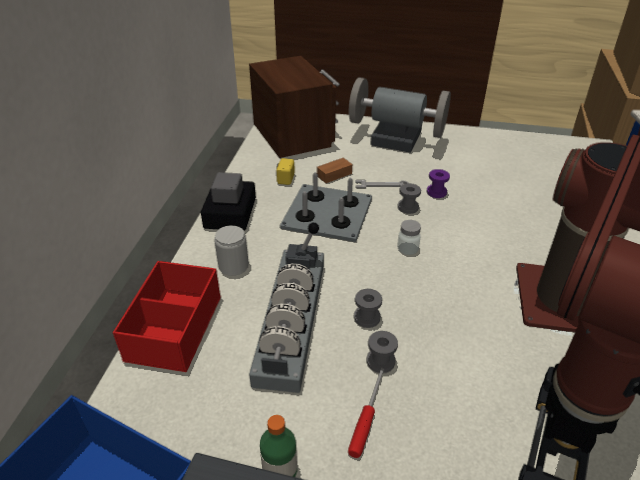

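Top view: three grey reels at (240,292), (282,276) and (443,299). The look-alikes are the purple reel (479,328), the lidded jar (376,303) and the can (322,152). The spindle plate is around (413,222), the counter around (270,219) and the lever near (325,210). Next I measure.

Run:
```python
from h import *
ci=arm.camera_info("top"); im=cv2.imread("pics/top0.png")
for n,p,z in [("rA",(240,292),.064),("rB",(282,276),.064),("rC",(443,299),.064),("purple",(479,328),.064),("jar",(376,303),.075),
 ("pl1",(380,184),.014),("pl2",(451,188),.014),("pl3",(449,261),.014),("pl4",(376,256),.014),
 ("case1",(203,206),.045),("case2",(335,197),.045),("case3",(338,233),.045),("case4",(205,241),.045),
 ("w1",(224,218),.105),("w2",(246,217),.105),("w3",(268,216),.105),("w4",(291,214),.105),("lever",(325,216),.12)]:
    print(n,np.round(atz(ci,p,z),3))
cv2.imwrite("pics/crop1.png",cv2.resize(im[180:340,190:500],None,fx=2.5,fy=2.5,interpolation=cv2.INTER_CUBIC))
```

```text
rA [0.406 0.255 0.064]
rB [0.449 0.14  0.064]
rC [ 0.385 -0.295  0.064]
purple [ 0.307 -0.389  0.064]
jar [ 0.376 -0.113  0.075]
pl1 [ 0.717 -0.139  0.014]
pl2 [ 0.704 -0.345  0.014]
pl3 [ 0.491 -0.329  0.014]
pl4 [ 0.507 -0.122  0.014]
case1 [0.65  0.37  0.045]
case2 [ 0.672 -0.007  0.045]
case3 [ 0.569 -0.014  0.045]
case4 [0.549 0.361 0.045]
w1 [0.604 0.294 0.105]
w2 [0.606 0.234 0.105]
w3 [0.608 0.175 0.105]
w4 [0.613 0.113 0.105]
lever [0.604 0.022 0.12 ]
```

View pics/crop1.png

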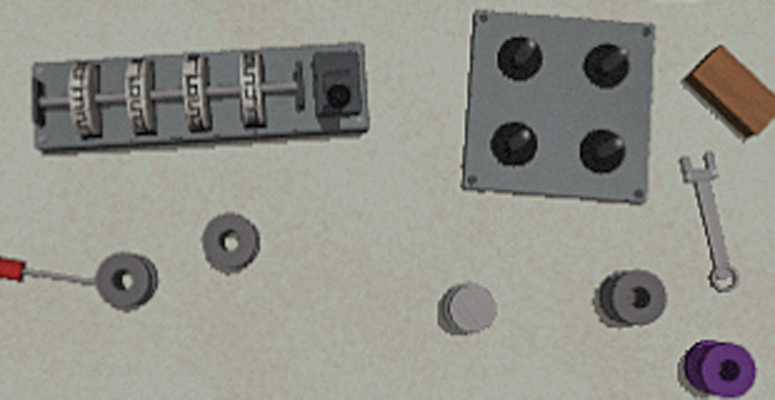

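The crop confirms three grey reels (left, middle and right of the purple one), an empty four-spindle plate and the counter yawed about +0.06 rad. I'll move the wrist camera over the counter.

```bash
python3 -m pendant '33 -33 12 0 0 0.07 0;33 -33 12 0 0 0.07 0;33 -33 12 0 0 0.07 0;33 -33 12 0 0 0.07 0;33 -33 12 0 0 0.063 0'; python3 -m pendant '35 -33 0 0 0 0 0;35 -33 0 0 0 0 0;35 -33 0 0 0 0 0;35 -33 0 0 0 0 0;35 -33 0 0 0 0 0'; python3 -m pendant '35 -33 0 0 0 0 0;35 -32 0 0 0 0 0;6 0 0 0 0 0 0;0 0 0 0 0 0 0;0 0 0 0 0 0 0'
python3 - <<'E'
from h import *
from scipy.spatial.transform import Rotation as Ro
s=arm.read_state(); q=s["eef_rot"]; print(s["time_s"],s["tool_pos"],np.round(Ro.from_quat(q,scalar_first=True).as_matrix(),3).tolist())
ci=arm.camera_info("wrist"); im=arm.capture("wrist"); cv2.imwrite("pics/w1.png",im); np.save("w1.npy",ci,allow_pickle=True)
print(-np.array(ci["R"]).T@ci["t"])
E
```

```text
time_s: 0.65
tool_pos: [0.3402, 0.4336, 0.2998]
eef_rot: [-0.484, 0.516, -0.484, -0.516]
force: [0.7, 0.4, 0.4]
gripper_width: 1.003
time_s: 1.15
tool_pos: [0.5154, 0.2685, 0.2994]
eef_rot: [0.485, -0.515, 0.485, 0.515]
force: [0.2, 0.7, 0.8]
gripper_width: 1.0
time_s: 1.65
tool_pos: [0.5896, 0.2059, 0.2991]
eef_rot: [0.484, -0.515, 0.485, 0.515]
force: [-0.7, 0.3, -0.8]
gripper_width: 0.998
1.65 [0.58960706 0.20588728 0.29906166] [[-0.001, -0.998, -0.061], [0.0, -0.061, 0.998], [-1.0, 0.001, 0.0]]
[0.51884135 0.20117688 0.44459522]
```

View pics/w1.png

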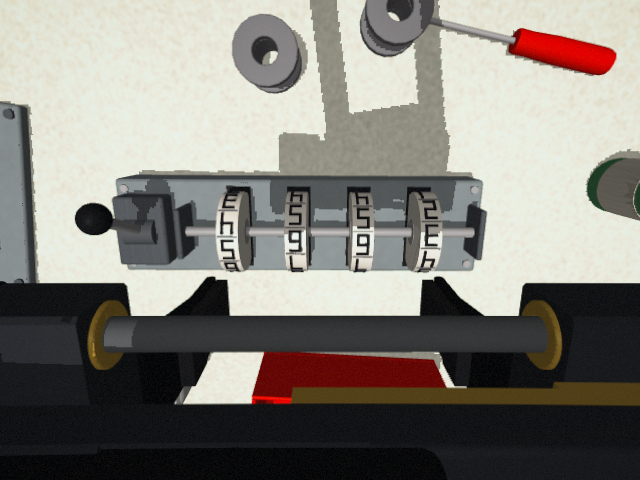

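The wrist view shows the robot side at the top, so wheel 1 is at (425,232) and wheel 4 at (233,232). I'll turn it half round, enlarge it and mark the predicted uppermost points.

Run:
```python
from h import *
ci=np.load("w1.npy",allow_pickle=True).item(); im=cv2.imread("pics/w1.png")
# case corners in wrist picture
for n,p in [("c1",(481,178)),("c2",(117,178)),]: print(n,atz(ci,p,.045))
for p in [(425,232),(361,232),(298,232),(233,232)]: print("axle65",np.round(atz(ci,p,.065),4))
print("screws",[np.round(atz(ci,p,.045),4) for p in [(124,189),(475,183),(466,264)]])
M=cv2.rotate(im,cv2.ROTATE_180)[480-285:480-165,640-500:640-60]
cv2.imwrite("pics/w1c.png",cv2.resize(M,None,fx=1.8*1,fy=4,interpolation=cv2.INTER_CUBIC))
print(ci["R"])
for n,p,z in [("rB",(265,52),.064),("rA",(400,6),.064),("lev",(93,218),.10)]: print(n,atz(ci,p,z))
```

```text
c1 [0.55222274 0.36396444 0.045     ]
c2 [ 0.57425947 -0.00714921  0.045     ]
axle65 [0.6075 0.3086 0.065 ]
axle65 [0.6113 0.244  0.065 ]
axle65 [0.615  0.1804 0.065 ]
axle65 [0.6189 0.1148 0.065 ]
screws [array([ 0.5851, -0.001 ,  0.045 ]), array([0.5576, 0.3587, 0.045 ]), array([0.6452, 0.3631, 0.045 ])]
[[-5.89187247e-02  9.98262511e-01  7.37512570e-04]
 [ 9.63376004e-01  5.66660413e-02  2.62098519e-01]
 [ 2.61601334e-01  1.61530124e-02 -9.65040840e-01]]
rB [0.45076955 0.14407481 0.064     ]
rA [0.40758554 0.26080549 0.064     ]
lev [ 0.60405374 -0.00280372  0.1       ]
```

View pics/w1c.png

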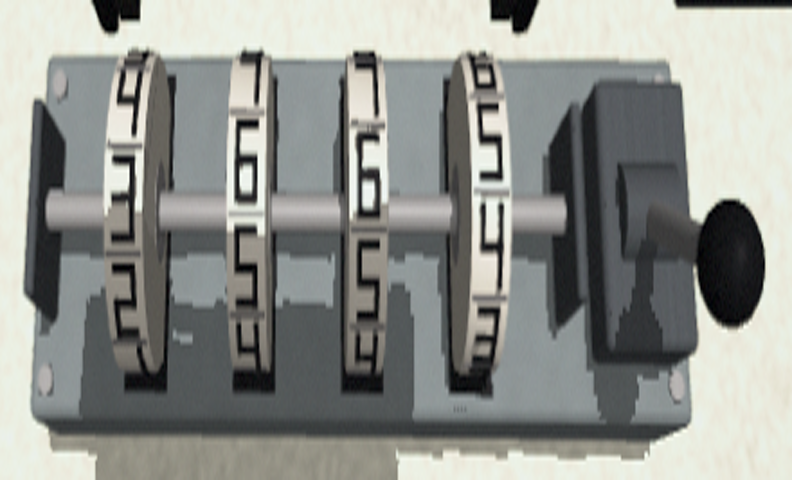

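```bash
cat > unroll.py <<'E'
from h import *
YAW=.0589
cx=np.array([np.cos(YAW),np.sin(YAW),0]); cy=np.array([-np.sin(YAW),np.cos(YAW),0]); cz=np.array([0,0,1.])
H3=np.array([.6145,.180,.065])
hub={i:H3+cy*.062*(3-i) for i in (1,2,3,4)}
def unroll(im,ci,i):
    ph=np.radians(np.arange(80,-70,-.5)); ys=np.linspace(.013,-.013,52)   # rows: robot side last
    ph=ph[::-1]
    P=np.array([[hub[i]+.04*(-np.sin(a)*cx+np.cos(a)*cz)+y*cy for y in ys] for a in ph]).reshape(-1,3)
    m=proj(ci,P).astype(np.float32).reshape(len(ph),len(ys),2)
    return cv2.remap(im,m,None,cv2.INTER_CUBIC),ph
def sheet(im,ci,out):
    cols=[]
    for i in (1,2,3,4):
        u,ph=unroll(im,ci,i); u=cv2.resize(u,(150,2*len(ph)))
        for d in range(-60,81,10):
            r=int(2*np.argmin(abs(np.degrees(ph)-d))); cv2.line(u,(0,r),(8 if d else 30,r),(0,0,255),1)
            if d%20==0: cv2.putText(u,str(d),(10,r+4),0,.35,(0,0,255),1)
        cols.append(u)
    cv2.imwrite(out,np.hstack(cols))
E
python3 - <<'E'
from unroll import *
ci=np.load("w1.npy",allow_pickle=True).item(); sheet(cv2.imread("pics/w1.png"),ci,"pics/u1.png")
E
```

```text
(no output)
```

View pics/u1.png

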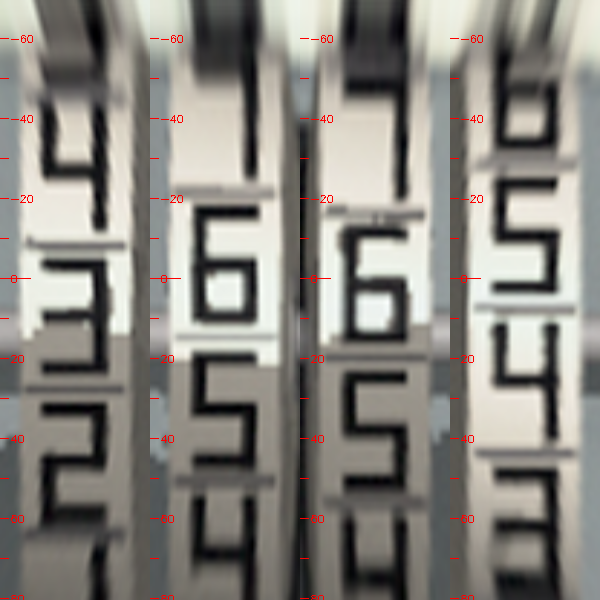

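The unrolled rims read cleanly:

| Wheel | Digit nearest the top | Position | Turn needed |
|---|---|---|---|
| 1 | 3 | +9.5° | about +134.5° |
| 2 | 6 | -3.5° | about -104.5° |
| 3 | 6 | +1.5° | none |
| 4 | 5 | -10.5° | about -97.5° |

I'll pinch each wheel and swing the tool round its hub.

```bash
cat > plan.py <<'E'
import sys
from unroll import *
from scipy.spatial.transform import Rotation as Ro
R0=np.column_stack([-cz,-cx,cy])
def pose(i,rho,deg):
    a=np.radians(deg); return hub[i]+rho*(-np.sin(a)*cx+np.cos(a)*cz), Ro.from_rotvec(-cy*a)*Ro.from_matrix(R0)
def show(targets,hand=126,cur=None):
    s=arm.read_state(); p,q=s["tool_pos"],Ro.from_quat(s["eef_rot"],scalar_first=True)
    for (P,Q),n in targets:
        dr=(Q*q.inv()).as_rotvec(); d=P-p
        print("to",np.round(P,3),n,"rows of:"," ".join("%.1f"%v for v in d*1000/n)," ".join("%.4f"%v for v in dr/n),hand)
        p,q=P,Q
E
python3 - <<'E'
from plan import *
show([(pose(1,.13,0),3),(pose(1,.11,-33.6),4),(pose(1,.036,-33.6),3)]+[(pose(1,.036,-33.6+8.4*k),1) for k in range(1,9)])
E
```

```text
to [0.607 0.304 0.195] 3 rows of: 5.9 32.5 -34.8 -0.0001 -0.0003 -0.0009 126
to [0.668 0.307 0.157] 4 rows of: 15.2 0.9 -9.6 -0.0086 0.1464 -0.0000 126
to [0.627 0.305 0.095] 3 rows of: -13.6 -0.8 -20.5 0.0000 0.0000 0.0000 126
to [0.623 0.305 0.098] 1 rows of: -4.6 -0.3 2.6 0.0086 -0.1464 -0.0000 126
to [0.618 0.304 0.099] 1 rows of: -4.9 -0.3 1.9 0.0086 -0.1464 -0.0000 126
to [0.612 0.304 0.101] 1 rows of: -5.1 -0.3 1.2 0.0086 -0.1464 0.0000 126
to [0.607 0.304 0.101] 1 rows of: -5.2 -0.3 0.4 0.0086 -0.1464 0.0000 126
to [0.602 0.303 0.101] 1 rows of: -5.2 -0.3 -0.4 0.0086 -0.1464 -0.0000 126
to [0.597 0.303 0.099] 1 rows of: -5.1 -0.3 -1.2 0.0086 -0.1464 0.0000 126
to [0.592 0.303 0.098] 1 rows of: -4.9 -0.3 -1.9 0.0086 -0.1464 -0.0000 126
to [0.587 0.303 0.095] 1 rows of: -4.6 -0.3 -2.6 0.0086 -0.1464 0.0000 126
```

```bash
python3 -m pendant '6 32.5 -35 0 0 0 126;6 32.5 -35 0 0 0 126;6 32.5 -35 0 0 0 126;0 0 0 0 0 0 126;0 0 0 0 0 0 126' 15; python3 -m pendant '15.2 0.9 -9.6 -0.0086 0.1464 0 126;15.2 0.9 -9.6 -0.0086 0.1464 0 126;15.2 0.9 -9.6 -0.0086 0.1464 0 126;15.2 0.9 -9.6 -0.0086 0.1464 0 126;0 0 0 0 0 0 126'
python3 - <<'E'
from plan import *
show([(pose(1,.11,-33.6),1),(pose(1,.036,-33.6),3)])
print(arm.read_state()["qpos"])
E
```

```text
time_s: 2.2
tool_pos: [0.6065, 0.3042, 0.1933]
eef_rot: [0.483, -0.515, 0.485, 0.516]
force: [-0.4, -0.3, 1.3]
gripper_width: 0.628
time_s: 2.7
tool_pos: [0.667, 0.3039, 0.1443]
eef_rot: [0.321, -0.357, 0.612, 0.629]
force: [-0.8, -0.6, -4.8]
gripper_width: 0.504
to [0.668 0.307 0.157] 1 rows of: 0.9 3.5 12.3 0.0025 0.0169 0.0028 126
to [0.627 0.305 0.095] 3 rows of: -13.6 -0.8 -20.5 0.0000 0.0000 0.0000 126
[ 0.26995551  1.03979013  0.62025386  0.12542147  2.03820451 -1.33131233]
```

```bash
python3 -m pendant '0 0 0 0 0 0 126;0 0 0 0 0 0 126'
python3 - <<'E'
from plan import *
show([(pose(1,.11,-33.6),1),(pose(1,.036,-33.6),3)])
E
```

```text
time_s: 2.9
tool_pos: [0.6673, 0.3071, 0.1638]
eef_rot: [0.329, -0.365, 0.605, 0.627]
force: [-0.1, 0.7, 1.1]
gripper_width: 0.503
to [0.668 0.307 0.157] 1 rows of: 0.7 0.3 -7.1 -0.0046 0.0406 -0.0005 126
to [0.627 0.305 0.095] 3 rows of: -13.6 -0.8 -20.5 0.0000 0.0000 0.0000 126
```

```bash
python3 -m pendant '0 0 0 0 0 0 126;0 0 0 0 0 0 126'
python3 - <<'E'
from plan import *
show([(pose(1,.11,-33.6),1),(pose(1,.036,-33.6),3)])
E
```

```text
time_s: 3.1
tool_pos: [0.6673, 0.3075, 0.1655]
eef_rot: [0.329, -0.365, 0.604, 0.627]
force: [0.3, -0.3, 0.2]
gripper_width: 0.508
to [0.668 0.307 0.157] 1 rows of: 0.7 -0.1 -8.9 -0.0050 0.0425 -0.0010 126
to [0.627 0.305 0.095] 3 rows of: -13.6 -0.8 -20.5 0.0000 0.0000 0.0000 126
```

```bash
python3 -m pendant '0.7 0 -9 -0.005 0.0425 0 126;-13.6 -0.8 -20.5 0 0 0 126;-13.6 -0.8 -20.5 0 0 0 126;0 0 0 0 0 0 126;0 0 0 0 0 0 126'
python3 - <<'E'
from plan import *
show([(pose(1,.036,-33.6),1)])
print(arm.read_state()["tool_pos"])
E
```

```text
time_s: 3.6
tool_pos: [0.6403, 0.3054, 0.1115]
eef_rot: [0.313, -0.351, 0.615, 0.633]
force: [0.7, 0.5, 0.2]
gripper_width: 0.502
to [0.627 0.305 0.095] 1 rows of: -13.2 -0.5 -16.5 0.0018 -0.0064 -0.0007 126
[0.64025587 0.30541339 0.11146561]
```

```bash
python3 -m pendant '-13.2 -0.5 -16.5 0.0018 -0.0064 0 126;0 0 0 0 0 0 126;0 0 0 0 0 0 255;0 0 0 0 0 0 255;0 0 0 0 0 0 255' 15;python3 -m pendant '0 0 0 0 0 0 255;0 0 0 0 0 0 255'
python3 - <<'E'
from plan import *
show([(pose(1,.036,-33.6),1)]); print(arm.read_state()["moment"])
E
```

```text
time_s: 4.1
tool_pos: [0.6281, 0.3047, 0.0935]
eef_rot: [0.316, -0.352, 0.613, 0.633]
force: [0.2, -0.2, -0.1]
gripper_width: 0.318
time_s: 4.3
tool_pos: [0.6277, 0.3053, 0.0929]
eef_rot: [0.316, -0.352, 0.613, 0.633]
force: [1.9, 2.5, 2.6]
gripper_width: 0.231
to [0.627 0.305 0.095] 1 rows of: -0.6 -0.3 2.1 -0.0010 -0.0003 -0.0001 126
[ 0.45706206 -0.38590737 -0.28965253]
```

```bash
python3 -m pendant '-2.3 -0.1 1.3 0.0043 -0.0732 0 255;-2.3 -0.2 1.3 0.0043 -0.0732 0 255;-2.4 -0.1 1 0.0043 -0.0732 0 255;-2.5 -0.2 0.9 0.0043 -0.0732 0 255;-2.5 -0.1 0.6 0.0043 -0.0732 0 255'
python3 -m pendant '-2.6 -0.2 0.6 0.0043 -0.0732 0 255;-2.6 -0.1 0.2 0.0043 -0.0732 0 255;-2.6 -0.2 0.2 0.0043 -0.0732 0 255;-2.6 -0.1 -0.2 0.0043 -0.0732 0 255;-2.6 -0.2 -0.2 0.0043 -0.0732 0 255'
python3 - <<'E'
from plan import *
show([(pose(1,.034,8.4),1)]); print(arm.read_state()["moment"])
E
```

```text
time_s: 4.8
tool_pos: [0.6163, 0.3046, 0.0967]
eef_rot: [0.427, -0.459, 0.537, 0.564]
force: [6.0, 4.6, -8.2]
gripper_width: 0.231
time_s: 5.3
tool_pos: [0.6033, 0.3039, 0.0981]
eef_rot: [-0.523, 0.549, -0.445, -0.477]
force: [7.5, 2.9, -9.3]
gripper_width: 0.226
to [0.602 0.303 0.099] 1 rows of: -1.1 -0.4 0.5 -0.0015 0.0046 0.0000 126
[ 0.63144425 -1.13543528  0.01185226]
```

Tracking well. I'll finish the stroke.

```bash
python3 -m pendant '-2.6 -0.2 -0.6 0.0043 -0.0732 0 255;-2.5 -0.1 -0.6 0.0043 -0.0732 0 255;-2.5 -0.2 -0.9 0.0043 -0.0732 0 255;-2.4 -0.1 -1 0.0043 -0.0732 0 255;-2.3 -0.2 -1.3 0.0043 -0.0732 0 255'
python3 -m pendant '-2.3 -0.1 -1.3 0.0043 -0.0732 0 255;0 0 0 0 0 0 255;0 0 0 0 0 0 126;0 0 0 0 0 0 126;0 0 0 0 0 0 126'
python3 - <<'E'
from plan import *
show([(pose(1,.034,33.6),1),(pose(1,.10,33.6),2),(pose(1,.10,-33.6),16),(pose(1,.036,-33.6),3)]);
E
```

```text
time_s: 5.8
tool_pos: [0.5907, 0.3033, 0.0945]
eef_rot: [-0.601, 0.621, -0.337, -0.374]
force: [13.1, -3.9, -9.5]
gripper_width: 0.23
time_s: 6.3
tool_pos: [0.5878, 0.302, 0.0925]
eef_rot: [-0.613, 0.633, -0.317, -0.352]
force: [0.2, 0.1, 0.4]
gripper_width: 0.416
to [0.588 0.303 0.093] 1 rows of: 0.7 0.7 0.8 0.0009 -0.0018 0.0010 126
to [0.552 0.301 0.148] 2 rows of: -18.2 -1.1 27.5 0.0000 0.0000 0.0000 126
to [0.662 0.307 0.148] 16 rows of: 6.9 0.4 0.0 -0.0043 0.0732 0.0000 126
to [0.627 0.305 0.095] 3 rows of: -11.8 -0.7 -17.8 0.0000 0.0000 0.0000 126
```

```bash
python3 -m pendant '3.6 0.3 2.5 -0.007 0.1171 0 126;3.7 0.2 1.8 -0.007 0.1171 0 126;4 0.3 1.3 -0.007 0.1171 0 126;4 0.2 0.7 -0.007 0.1171 0 126;4.1 0.3 0.2 -0.007 0.1171 0 126'
python3 -m pendant '4.1 0.2 -0.2 -0.007 0.1171 0 126;4 0.3 -0.7 -0.007 0.1171 0 126;4 0.2 -1.2 -0.007 0.1171 0 126;3.7 0.3 -1.6 -0.007 0.1171 0 126;3.6 0.2 -2 -0.007 0.1171 0 126'
python3 -m pendant '0 0 0 0 0 0 126;0 0 0 0 0 0 126'
python3 - <<'E'
from plan import *
show([(pose(1,.036,-33.6),1)])
ci=arm.camera_info("wrist"); im=arm.capture("wrist"); cv2.imwrite("pics/w2.png",im);sheet(im,ci,"pics/u2.png")
E
```

```text
time_s: 6.8
tool_pos: [0.6076, 0.3037, 0.1002]
eef_rot: [0.484, -0.513, 0.486, 0.516]
force: [1.0, 0.5, 0.3]
gripper_width: 0.505
time_s: 7.3
tool_pos: [0.6271, 0.3045, 0.094]
eef_rot: [0.314, -0.351, 0.614, 0.634]
force: [0.9, 0.9, 0.3]
gripper_width: 0.507
time_s: 7.5
tool_pos: [0.6257, 0.3041, 0.0898]
eef_rot: [0.314, -0.351, 0.614, 0.633]
force: [0.5, 0.1, 1.4]
gripper_width: 0.506
to [0.627 0.305 0.095] 1 rows of: 1.4 0.9 5.2 0.0022 -0.0045 -0.0002 126
```

```bash
python3 -m pendant '1 0.5 4 0 0 0 126;0 0 0 0 0 0 255;0 0 0 0 0 0 255;0 0 0 0 0 0 255;0 0 0 0 0 0 255' 15
python3 -m pendant '-2.3 -0.1 1.3 0.0043 -0.0732 0 255;-2.3 -0.2 1.3 0.0043 -0.0732 0 255;-2.4 -0.1 1 0.0043 -0.0732 0 255;-2.5 -0.2 0.9 0.0043 -0.0732 0 255;-2.5 -0.1 0.6 0.0043 -0.0732 0 255'
python3 -m pendant '-2.6 -0.2 0.6 0.0043 -0.0732 0 255;-2.6 -0.1 0.2 0.0043 -0.0732 0 255;-2.6 -0.2 0.2 0.0043 -0.0732 0 255;-2.6 -0.1 -0.2 0.0043 -0.0732 0 255;-2.6 -0.2 -0.2 0.0043 -0.0732 0 255'
python3 -m pendant '-2.6 -0.2 -0.6 0.0043 -0.0732 0 255;-2.5 -0.1 -0.6 0.0043 -0.0732 0 255;-2.5 -0.2 -0.9 0.0043 -0.0732 0 255;-2.4 -0.1 -1 0.0043 -0.0732 0 255;-2.3 -0.2 -1.3 0.0043 -0.0732 0 255'
python3 -m pendant '-2.3 -0.1 -1.3 0.0043 -0.0732 0 255;0 0 0 0 0 0 255;0 0 0 0 0 0 126;0 0 0 0 0 0 126;0 0 0 0 0 0 126'
python3 - <<'E'
from plan import *
show([(pose(1,.034,33.6),1),(pose(1,.10,33.6),2),(pose(2,.10,30),3),(pose(2,.036,30),2)]);
E
```

```text
time_s: 8.05
tool_pos: [0.6271, 0.3053, 0.0977]
eef_rot: [0.315, -0.353, 0.613, 0.633]
force: [0.8, -0.6, 2.5]
gripper_width: 0.231
time_s: 8.55
tool_pos: [0.6149, 0.3046, 0.1006]
eef_rot: [0.426, -0.459, 0.539, 0.564]
force: [2.4, 2.1, -9.0]
gripper_width: 0.228
time_s: 9.05
tool_pos: [0.6017, 0.3038, 0.1013]
eef_rot: [-0.521, 0.549, -0.446, -0.477]
force: [6.8, 2.0, -12.5]
gripper_width: 0.235
time_s: 9.55
tool_pos: [0.5889, 0.3032, 0.0972]
eef_rot: [-0.6, 0.621, -0.339, -0.374]
force: [13.0, -2.3, -13.5]
gripper_width: 0.227
time_s: 10.05
tool_pos: [0.5884, 0.3028, 0.0979]
eef_rot: [-0.613, 0.633, -0.317, -0.352]
force: [-1.2, -0.4, 1.0]
gripper_width: 0.418
to [0.588 0.303 0.093] 1 rows of: -0.0 -0.2 -4.6 0.0012 -0.0009 0.0016 126
to [0.552 0.301 0.148] 2 rows of: -18.2 -1.1 27.5 0.0000 0.0000 0.0000 126
to [0.561 0.239 0.152] 3 rows of: 3.0 -20.5 1.1 -0.0012 0.0209 -0.0000 126
to [0.593 0.241 0.096] 2 rows of: 16.0 0.9 -27.7 0.0000 0.0000 0.0000 126
```

```bash
python3 -m pendant '-18 -1 25 0 0 0 126;-18 -1 25 0 0 0 126;2 -31 0 0 0 0 126;2 -31 0 0 0 0 126;0 0 0 0 0 0 126'
python3 - <<'E'
from plan import *
show([(pose(2,.10,33.6),1),(pose(2,.036,33.6),2)]);
E
```

```text
time_s: 10.55
tool_pos: [0.5559, 0.2362, 0.1476]
eef_rot: [-0.613, 0.632, -0.318, -0.351]
force: [-0.2, -0.3, 0.3]
gripper_width: 0.505
to [0.556 0.239 0.148] 1 rows of: -0.3 2.5 0.7 0.0020 -0.0015 0.0039 126
to [0.591 0.241 0.095] 2 rows of: 17.7 1.0 -26.7 0.0000 0.0000 0.0000 126
```

```bash
python3 -m pendant '17.5 2 -26 0 0 0 126;17.5 1 -26 0 0 0 126;0 0 0 0 0 0 126;0 0 0 0 0 0 255;0 0 0 0 0 0 255' 15
python3 -m pendant '0 0 0 0 0 0 255;0 0 0 0 0 0 255'
python3 - <<'E'
from plan import *
show([(pose(2,.036,33.6),1)]);
E
```

```text
time_s: 11.05
tool_pos: [0.591, 0.2423, 0.0964]
eef_rot: [-0.613, 0.633, -0.316, -0.352]
force: [0.1, -0.1, -0.6]
gripper_width: 0.4
time_s: 11.25
tool_pos: [0.591, 0.2415, 0.0967]
eef_rot: [-0.613, 0.633, -0.316, -0.352]
force: [-1.4, -22.4, 10.1]
gripper_width: 0.227
to [0.591 0.241 0.095] 1 rows of: -0.0 -0.8 -1.7 0.0024 0.0002 0.0010 126
```

```bash
python3 -m pendant '2.3 -0.4 1.3 -0.0043 0.0732 0 255;2.3 -0.3 1.3 -0.0043 0.0732 0 255;2.4 0.1 1 -0.0043 0.0732 0 255;2.5 0.2 0.9 -0.0043 0.0732 0 255;2.5 0.1 0.6 -0.0043 0.0732 0 255'
python3 -m pendant '2.6 0.2 0.6 -0.0043 0.0732 0 255;2.6 0.1 0.2 -0.0043 0.0732 0 255;2.6 0.2 0.2 -0.0043 0.0732 0 255;2.6 0.1 -0.2 -0.0043 0.0732 0 255;2.6 0.2 -0.2 -0.0043 0.0732 0 255'
python3 -m pendant '2.6 0.2 -0.6 -0.0043 0.0732 0 255;2.5 0.1 -0.6 -0.0043 0.0732 0 255;2.5 0.2 -0.9 -0.0043 0.0732 0 255;2.4 0.1 -1 -0.0043 0.0732 0 255;2.3 0.2 -1.3 -0.0043 0.0732 0 255'
python3 -m pendant '2.3 0.1 -1.3 -0.0043 0.0732 0 255;0 0 0 0 0 0 255;0 0 0 0 0 0 126;0 0 0 0 0 0 126;0 0 0 0 0 0 126'
python3 - <<'E'
from plan import *
show([(pose(2,.036,-33.6),1)]);
E
```

```text
time_s: 11.75
tool_pos: [0.6018, 0.2418, 0.1006]
eef_rot: [-0.537, 0.564, -0.427, -0.459]
force: [1.0, -1.0, -6.3]
gripper_width: 0.225
time_s: 12.25
tool_pos: [0.615, 0.2425, 0.1012]
eef_rot: [0.444, -0.477, 0.523, 0.55]
force: [-0.3, -0.6, -4.0]
gripper_width: 0.234
time_s: 12.75
tool_pos: [0.6276, 0.2433, 0.0971]
eef_rot: [0.337, -0.374, 0.601, 0.621]
force: [-0.9, 0.6, -0.9]
gripper_width: 0.229
time_s: 13.25
tool_pos: [0.6303, 0.2434, 0.096]
eef_rot: [0.315, -0.353, 0.613, 0.633]
force: [0.0, 0.1, -0.7]
gripper_width: 0.419
to [0.631 0.243 0.095] 1 rows of: 0.4 -0.3 -1.0 0.0012 0.0001 -0.0012 126
```

```bash
python3 -m pendant '-3.6 -0.3 2 0.007 -0.1171 0 126;-3.7 -0.2 1.6 0.007 -0.1171 0 126;-4 -0.3 1.2 0.007 -0.1171 0 126;-4 -0.2 0.7 0.007 -0.1171 0 126;-4.1 -0.3 0.2 0.007 -0.1171 0 126'
python3 -m pendant '-4.1 -0.2 -0.2 0.007 -0.1171 0 126;-4 -0.3 -0.7 0.007 -0.1171 0 126;-4 -0.2 -1.2 0.007 -0.1171 0 126;-3.7 -0.3 -1.6 0.007 -0.1171 0 126;-3.6 -0.2 -2 0.007 -0.1171 0 126'
python3 -m pendant '0 0 0 0 0 0 126;0 0 0 0 0 0 255;0 0 0 0 0 0 255;0 0 0 0 0 0 255;0 0 0 0 0 0 255'
python3 - <<'E'
from plan import *
show([(pose(2,.036,33.6),1)]);
E
```

```text
time_s: 13.75
tool_pos: [0.6112, 0.2421, 0.1029]
eef_rot: [-0.487, 0.516, -0.483, -0.513]
force: [-0.2, 0.1, -0.4]
gripper_width: 0.504
time_s: 14.25
tool_pos: [0.5912, 0.2413, 0.0973]
eef_rot: [-0.614, 0.633, -0.313, -0.351]
force: [0.4, -2.1, 0.1]
gripper_width: 0.503
time_s: 14.75
tool_pos: [0.5931, 0.241, 0.0963]
eef_rot: [-0.613, 0.632, -0.316, -0.352]
force: [-1.6, 14.7, 3.2]
gripper_width: 0.228
to [0.591 0.241 0.095] 1 rows of: -2.1 -0.3 -1.3 -0.0004 -0.0002 0.0011 126
```

```bash
python3 -m pendant '2.2 0.2 1.3 -0.0043 0.0722 0 255;2.2 0.2 1.2 -0.0043 0.0722 0 255;2.3 0.1 1 -0.0043 0.0722 0 255;2.4 0.2 0.9 -0.0043 0.0722 0 255;2.4 0.1 0.6 -0.0043 0.0722 0 255'
python3 -m pendant '2.5 0.2 0.5 -0.0043 0.0722 0 255;2.5 0.1 0.2 -0.0043 0.0722 0 255;2.5 0.2 0.1 -0.0043 0.0722 0 255;2.5 0.1 0 -0.0043 0.0722 0 255;0 0 0 0 0 0 255'
python3 -m pendant '0 0 0 0 0 0 126;0 0 0 0 0 0 126;0 0 0 0 0 0 126;0 0 40 0 0 0 126;0 0 40 0 0 0 126'
python3 - <<'E'
from plan import *
show([(pose(2,.13,0),2),(pose(4,.10,0),3),(pose(4,.037,0),2)]+[(pose(4,.037,-4.06*k),1) for k in range(1,13)]);
E
```

```text
time_s: 15.25
tool_pos: [0.6029, 0.2418, 0.0996]
eef_rot: [-0.538, 0.564, -0.426, -0.459]
force: [3.5, 0.3, -8.1]
gripper_width: 0.229
time_s: 15.75
tool_pos: [0.6138, 0.2424, 0.1001]
eef_rot: [0.467, -0.497, 0.503, 0.531]
force: [-1.5, 1.9, 1.8]
gripper_width: 0.228
time_s: 16.25
tool_pos: [0.6113, 0.2417, 0.1801]
eef_rot: [0.466, -0.498, 0.503, 0.531]
force: [1.2, 0.6, 0.7]
gripper_width: 0.491
to [0.611 0.242 0.195] 2 rows of: -0.2 0.1 7.4 0.0030 -0.0345 -0.0002 126
to [0.618 0.118 0.165] 3 rows of: 2.4 -41.3 -10.0 0.0000 0.0000 0.0000 126
to [0.618 0.118 0.102] 2 rows of: 0.0 0.0 -31.5 0.0000 0.0000 0.0000 126
to [0.621 0.118 0.102] 1 rows of: 2.6 0.2 -0.1 -0.0042 0.0707 -0.0000 126
to [0.623 0.118 0.102] 1 rows of: 2.6 0.2 -0.3 -0.0042 0.0707 0.0000 126
to [0.626 0.119 0.101] 1 rows of: 2.6 0.2 -0.5 -0.0042 0.0707 0.0000 126
to [0.628 0.119 0.101] 1 rows of: 2.5 0.1 -0.6 -0.0042 0.0707 -0.0000 126
to [0.631 0.119 0.1  ] 1 rows of: 2.5 0.1 -0.8 -0.0042 0.0707 0.0000 126
to [0.633 0.119 0.099] 1 rows of: 2.4 0.1 -1.0 -0.0042 0.0707 0.0000 126
to [0.636 0.119 0.098] 1 rows of: 2.3 0.1 -1.2 -0.0042 0.0707 -0.0000 126
to [0.638 0.119 0.096] 1 rows of: 2.3 0.1 -1.3 -0.0042 0.0707 0.0000 126
to [0.64  0.119 0.095] 1 rows of: 2.2 0.1 -1.5 -0.0042 0.0707 0.0000 126
to [0.642 0.12  0.093] 1 rows of: 2.0 0.1 -1.6 -0.0042 0.0707 0.0000 126
to [0.644 0.12  0.091] 1 rows of: 1.9 0.1 -1.8 -0.0042 0.0707 -0.0000 126
to [0.646 0.12  0.089] 1 rows of: 1.8 0.1 -1.9 -0.0042 0.0707 0.0000 126
```

```bash
python3 -m pendant '0 0 10 0.003 -0.0345 0 126;0 0 5 0.003 -0.0345 0 126;2.4 -41.3 -10 0 0 0 126;2.4 -41.3 -10 0 0 0 126;2.4 -41.3 -8 0 0 0 126'
python3 -m pendant '0 0 -20 0 0 0 126;0 0 -20 0 0 0 126;0 0 0 0 0 0 126;0 0 0 0 0 0 126'
python3 - <<'E'
from plan import *
show([(pose(4,.042,0),1)]);
E
```

```text
time_s: 16.75
tool_pos: [0.6195, 0.1173, 0.168]
eef_rot: [-0.486, 0.516, -0.483, -0.514]
force: [1.6, 0.3, -1.2]
gripper_width: 0.505
time_s: 17.15
tool_pos: [0.6197, 0.1183, 0.1281]
eef_rot: [-0.486, 0.515, -0.484, -0.514]
force: [-0.4, 0.3, 0.4]
gripper_width: 0.503
to [0.618 0.118 0.107] 1 rows of: -1.5 -0.2 -21.1 -0.0009 0.0028 -0.0004 126
```

```bash
python3 -m pendant '-1.5 0 -21 0 0 0 126;0 0 0 0 0 0 255;0 0 0 0 0 0 255;0 0 0 0 0 0 255;0 0 0 0 0 0 255' 15
python3 -m pendant '2.9 0.2 -0.1 -0.0042 0.0707 0 255;2.9 0.2 -0.3 -0.0042 0.0707 0 255;2.9 0.2 -0.5 -0.0042 0.0707 0 255;2.8 0.1 -0.7 -0.0042 0.0707 0 255;2.8 0.1 -0.9 -0.0042 0.0707 0 255'
python3 -m pendant '2.7 0.1 -1.1 -0.0042 0.0707 0 255;2.6 0.2 -1.3 -0.0042 0.0707 0 255;2.6 0.2 -1.5 -0.0042 0.0707 0 255;2.5 0.1 -1.7 -0.0042 0.0707 0 255;2.3 0.1 -1.8 -0.0042 0.0707 0 255'
python3 -m pendant '2.1 0.1 -2 -0.0042 0.0707 0 255;2 0.1 -2.1 -0.0042 0.0707 0 255;0 0 0 0 0 0 255;0 0 0 0 0 0 126;0 0 0 0 0 0 126'
python3 - <<'E'
from plan import *
show([(pose(4,.042,-48.7),1)]); print(arm.read_state()["qpos"])
E
```

```text
time_s: 17.65
tool_pos: [0.6194, 0.1185, 0.1082]
eef_rot: [-0.487, 0.516, -0.483, -0.514]
force: [-0.0, 5.3, 2.1]
gripper_width: 0.229
time_s: 18.15
tool_pos: [0.6333, 0.1193, 0.105]
eef_rot: [0.387, -0.421, 0.568, 0.592]
force: [0.2, 1.7, -2.4]
gripper_width: 0.225
time_s: 18.65
tool_pos: [0.646, 0.12, 0.0969]
eef_rot: [0.277, -0.315, 0.633, 0.651]
force: [1.7, 1.7, -2.8]
gripper_width: 0.228
time_s: 19.15
tool_pos: [0.6499, 0.1198, 0.0933]
eef_rot: [0.231, -0.27, 0.653, 0.668]
force: [0.6, 0.3, 0.1]
gripper_width: 0.331
to [0.65  0.12  0.093] 1 rows of: -0.3 0.1 -0.6 -0.0003 0.0043 0.0004 126
[ 0.06183307  1.1528388   0.63456698  0.00317333  2.19982346 -1.56678086]
```

Good. I'll swing back open and repeat.

```bash
python3 -m pendant '0 0 0 0 0 0 126;-2 -0.1 2.1 0.0042 -0.0707 0 126;-2.1 -0.1 2 0.0042 -0.0707 0 126;-4.8 -0.2 3.5 0.0084 -0.1414 0 126;-2.6 -0.2 1.5 0.0042 -0.0707 0 126'
python3 -m pendant '-2.6 -0.2 1.3 0.0042 -0.0707 0 126;-2.7 -0.1 1.1 0.0042 -0.0707 0 126;-2.8 -0.1 0.9 0.0042 -0.0707 0 126;-2.8 -0.1 0.7 0.0042 -0.0707 0 126;-2.9 -0.2 0.5 0.0042 -0.0707 0 126'
python3 -m pendant '-2.9 -0.2 0.3 0.0042 -0.0707 0 126;-2.9 -0.2 0.1 0.0042 -0.0707 0 126;0 0 0 0 0 0 126;0 0 0 0 0 0 126'
python3 - <<'E'
from plan import *
show([(pose(4,.042,0),1)]);
E
```

```text
time_s: 19.65
tool_pos: [0.6378, 0.1193, 0.104]
eef_rot: [0.347, -0.383, 0.594, 0.616]
force: [-0.1, -0.5, 0.9]
gripper_width: 0.502
time_s: 20.15
tool_pos: [0.6246, 0.1185, 0.1084]
eef_rot: [0.45, -0.481, 0.518, 0.546]
force: [1.1, 1.1, 0.2]
gripper_width: 0.504
time_s: 20.55
tool_pos: [0.6187, 0.1182, 0.1083]
eef_rot: [-0.486, 0.515, -0.484, -0.514]
force: [1.0, 0.0, 0.3]
gripper_width: 0.509
to [0.618 0.118 0.107] 1 rows of: -0.5 -0.1 -1.3 -0.0010 0.0037 -0.0002 126
```

```bash
python3 -m pendant '0 0 0 0 0 0 255;0 0 0 0 0 0 255;0 0 0 0 0 0 255;0 0 0 0 0 0 255' 15
python3 -m pendant '2.9 0.2 -0.1 -0.0042 0.0707 0 255;2.9 0.2 -0.3 -0.0042 0.0707 0 255;2.9 0.2 -0.5 -0.0042 0.0707 0 255;2.8 0.1 -0.7 -0.0042 0.0707 0 255;2.8 0.1 -0.9 -0.0042 0.0707 0 255'
python3 -m pendant '2.7 0.1 -1.1 -0.0042 0.0707 0 255;2.6 0.2 -1.3 -0.0042 0.0707 0 255;2.6 0.2 -1.5 -0.0042 0.0707 0 255;2.5 0.1 -1.7 -0.0042 0.0707 0 255;2.3 0.1 -1.8 -0.0042 0.0707 0 255'
python3 -m pendant '2.1 0.1 -2 -0.0042 0.0707 0 255;2 0.1 -2.1 -0.0042 0.0707 0 255;0 0 0 0 0 0 255;0 0 0 0 0 0 126;0 0 0 0 0 0 126'
python3 -m pendant '0 0 0 0 0 0 126;15 0 15 0 0 0 126;0 0 40 0 -0.14 0 126;0 0 40 0 -0.14 0 126;-20 20 30 0 -0.14 0 0'
python3 -m pendant '-20 20 20 0 -0.14 0 0;-20 20 20 0.03 -0.14 0 0;-20 20 20 0.02 -0.14 0 0;0 0 0 0 0 0 0;0 0 0 0 0 0 0'
python3 - <<'E'
from plan import *
show([((np.array([.59,.205,.30]),Ro.from_matrix(R0)),4)]);
E
```

```text
time_s: 20.95
tool_pos: [0.6188, 0.1183, 0.1064]
eef_rot: [-0.486, 0.515, -0.484, -0.514]
force: [-0.6, 11.5, 1.3]
gripper_width: 0.229
time_s: 21.45
tool_pos: [0.6322, 0.1193, 0.1035]
eef_rot: [0.386, -0.42, 0.568, 0.593]
force: [-1.4, 1.0, -1.8]
gripper_width: 0.228
time_s: 21.95
tool_pos: [0.6447, 0.12, 0.0959]
eef_rot: [0.276, -0.313, 0.634, 0.652]
force: [-3.0, 0.4, -1.1]
gripper_width: 0.23
time_s: 22.45
tool_pos: [0.6498, 0.1198, 0.0925]
eef_rot: [0.231, -0.27, 0.654, 0.668]
force: [-0.3, 0.0, 1.1]
gripper_width: 0.333
time_s: 22.95
tool_pos: [0.6479, 0.1367, 0.2152]
eef_rot: [0.363, -0.402, 0.592, 0.597]
force: [1.2, -0.1, 3.7]
gripper_width: 0.537
time_s: 23.45
tool_pos: [0.5845, 0.1997, 0.2801]
eef_rot: [0.488, -0.509, 0.488, 0.515]
force: [0.7, -0.2, -0.3]
gripper_width: 0.952
to [0.59  0.205 0.3  ] 4 rows of: 1.4 1.3 5.0 -0.0015 -0.0016 0.0025 126
```

```bash
python3 -m pendant '5 5 20 -0.006 -0.0065 0.01 0;0 0 0 0 0 0 0;0 0 0 0 0 0 0'
python3 - <<'E'
from plan import *
ci=arm.camera_info("wrist"); im=arm.capture("wrist"); cv2.imwrite("pics/w3.png",im);sheet(im,ci,"pics/u3.png")
E
```

```text
time_s: 23.75
tool_pos: [0.5917, 0.2037, 0.2958]
eef_rot: [0.484, -0.513, 0.487, 0.515]
force: [0.1, -0.3, -0.3]
gripper_width: 0.997
```

View pics/u3.png

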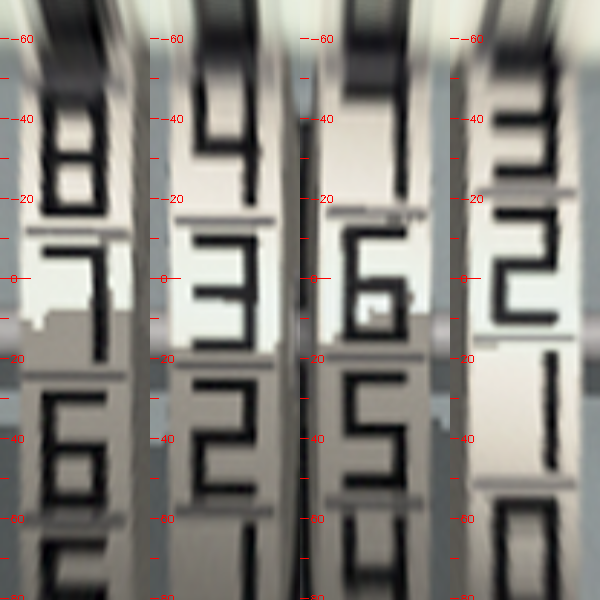

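Readings now are wheel 1 at 7 (+6°), wheel 2 at 3 (+3.5°), wheel 3 at 6 (+1.5°) and wheel 4 at 2 (-3.5°). All are within 10°, but I'll trim wheel 1 back by about 5°.

```bash
python3 -m pendant '5 34 -36 0 0 0 126;5 33 -36 0 0 0 126;5.5 33 -36 0 0 0 126;0 0 -20 0 0 0 126;0 0 0 0 0 0 126'
python3 -m pendant '0 0 0 0 0 0 126;0 0 0 0 0 0 126'
python3 - <<'E'
from plan import *
show([(pose(1,.04,0),2)]);
E
```

```text
time_s: 24.3
tool_pos: [0.6028, 0.3035, 0.1613]
eef_rot: [0.48, -0.511, 0.49, 0.517]
force: [-0.3, -0.2, -0.7]
gripper_width: 0.631
time_s: 24.5
tool_pos: [0.6072, 0.3037, 0.1702]
eef_rot: [0.485, -0.513, 0.487, 0.515]
force: [0.7, -0.6, 0.5]
gripper_width: 0.527
to [0.607 0.304 0.105] 2 rows of: -0.0 0.0 -32.6 0.0000 -0.0015 0.0014 126
```

```bash
python3 -m pendant '0 0 -32.5 0 0 0 126;0 0 -32.5 0 0 0 126;0 0 0 0 0 0 126;0 0 0 0 0 0 255;0 0 0 0 0 0 255' 15
python3 -m pendant '0 0 0 0 0 0 255;0 0 0 0 0 0 255;1.6 0.1 0 -0.0025 0.0425 0 255;1.6 0.1 0 -0.0025 0.0425 0 255;0 0 0 0 0 0 255'
python3 -m pendant '0 0 0 0 0 0 126;0 0 0 0 0 0 126;0 0 0 0 0 0 126;0 0 40 0.0025 -0.0425 0 126;-10 0 45 0.0025 -0.0425 0 0'
python3 - <<'E'
from plan import *
print(arm.read_state()["gripper_width"])
show([((np.array([.49,.20,.26]),Ro.from_matrix(R0)),5)]);
E
```

```text
time_s: 25.0
tool_pos: [0.6079, 0.3046, 0.1069]
eef_rot: [0.486, -0.514, 0.486, 0.514]
force: [0.2, 0.8, 0.7]
gripper_width: 0.4
time_s: 25.5
tool_pos: [0.6107, 0.3044, 0.1054]
eef_rot: [0.462, -0.492, 0.508, 0.535]
force: [-1.1, -2.0, 7.0]
gripper_width: 0.228
time_s: 26.0
tool_pos: [0.5981, 0.3035, 0.1858]
eef_rot: [0.483, -0.512, 0.489, 0.516]
force: [-0.3, 0.4, 0.9]
gripper_width: 0.525
0.5251138225204878
to [0.49 0.2  0.26] 5 rows of: -21.6 -20.7 14.8 0.0005 -0.0018 0.0005 126
```

```bash
python3 -m pendant '-32 -20 19 0 0 0 0;-32 -20 19 0 0 0 0;-32 -20 19 0 0 0 0;-32 -20 19 0 0 0 0;-32 -20 19 0 0 0 0'
python3 -m pendant '0 0 0 0 0 0 0;0 0 0 0 0 0 0'
cat > look.py <<'E'
from h import *
import sys
def look(n):
    ci=arm.camera_info("wrist"); im=arm.capture("wrist"); cv2.imwrite(f"pics/{n}.png",im); np.save(n+".npy",ci,allow_pickle=True)
    print(arm.read_state()["tool_pos"]); return im,ci
look(sys.argv[1])
E
python3 look.py w4
```

```text
time_s: 26.5
tool_pos: [0.4375, 0.2038, 0.2839]
eef_rot: [0.484, -0.513, 0.487, 0.515]
force: [0.2, 0.1, 1.1]
gripper_width: 0.954
time_s: 26.7
tool_pos: [0.4393, 0.2045, 0.2844]
eef_rot: [0.485, -0.513, 0.486, 0.515]
force: [0.0, 0.4, 0.5]
gripper_width: 0.992
[0.43939053 0.20463713 0.28347831]
```

View pics/w4.png

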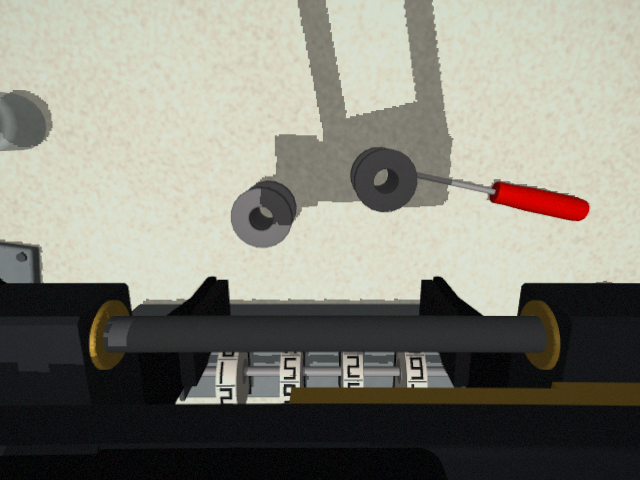

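Top flange centres are reel B near (261,217) and reel A near (386,180). The driver shaft butts against reel A's left (+y) side, so A must be gripped with the jaws turned well away from y.

Run:
```python
from h import *
ci=np.load("w4.npy",allow_pickle=True).item(); im=cv2.imread("pics/w4.png")
g=cv2.cvtColor(im,cv2.COLOR_BGR2GRAY)
c=cv2.HoughCircles(cv2.GaussianBlur(g,(3,3),0),cv2.HOUGH_GRADIENT,1,30,param1=80,param2=15,minRadius=27,maxRadius=36)
print(c)
for n,p in [("B",(261,217)),("A",(386,180)),("Bbore",(261,218)),("Abore",(386,180))]: print(n,np.round(atz(ci,p,.064),4))
for P in [(.45,.144,.064),(.408,.258,.064)]:
    th=np.linspace(0,2*np.pi,13); print(proj(ci,[P]))
print("drv tip",atz(ci,(416,177),.005), atz(ci,(490,192),.008))
print(arm.read_state()["qpos"])
```

```text
[[[384.5 179.5  32.1]
  [259.5 217.5  29.3]
  [ 18.5 121.5  31.6]]]
B [0.448  0.1435 0.064 ]
A [0.406  0.2605 0.064 ]
Bbore [0.4489 0.1435 0.064 ]
Abore [0.406  0.2605 0.064 ]
[[261.49651256 219.09867167]]
[[383.15250636 182.01493916]]
drv tip [0.40700987 0.3025184  0.005     ] [0.41862673 0.38405631 0.008     ]
[ 2.72352098e-01 -1.45473791e-01  1.82071509e+00  9.23980766e-04
  1.47047984e+00 -1.35563346e+00]
```

```bash
python3 -m pendant '4 -31 -35 0 0 0 0;4 -30 -35 0 0 0 0;0 0 -35 0 0 0 0;0 0 -35 0 0 0 0;0 0 0 0 0 0 0'
python3 -m pendant '0 0 0 0 0 0 0;0 0 0 0 0 0 0'
python3 - <<'E'
from plan import *
show([((np.array([.4482,.1433,.055]),Ro.from_matrix(R0)),3)],0);
E
```

```text
time_s: 27.25
tool_pos: [0.4431, 0.1428, 0.1371]
eef_rot: [0.481, -0.51, 0.49, 0.518]
force: [-0.5, 0.7, 0.6]
gripper_width: 0.999
time_s: 27.45
tool_pos: [0.4486, 0.1439, 0.1451]
eef_rot: [0.485, -0.513, 0.486, 0.515]
force: [-0.3, 0.3, 0.4]
gripper_width: 0.998
to [0.448 0.143 0.055] 3 rows of: -0.1 -0.2 -30.0 0.0001 -0.0011 0.0004 0
```

```bash
python3 -m pendant '0 0 -30 0 0 0 0;0 0 -30 0 0 0 0;0 0 -30 0 0 0 0;0 0 0 0 0 0 0;0 0 0 0 0 0 255' 20
python3 -m pendant '0 0 0 0 0 0 255;0 0 0 0 0 0 255;0 0 0 0 0 0 255'
python3 -m pendant '0 0 30 0 0 0 255;0 0 40 0 0 0 255;0 0 40 0 0 0 255;0 0 0 0 0 0 255'
```

```text
time_s: 27.95
tool_pos: [0.4483, 0.1438, 0.0551]
eef_rot: [0.484, -0.513, 0.486, 0.515]
force: [0.9, 0.6, -0.3]
gripper_width: 0.965
time_s: 28.25
tool_pos: [0.4483, 0.1436, 0.055]
eef_rot: [0.485, -0.514, 0.486, 0.515]
force: [-0.4, 0.1, -0.4]
gripper_width: 0.722
time_s: 28.65
tool_pos: [0.4514, 0.1441, 0.1703]
eef_rot: [-0.487, 0.516, -0.484, -0.513]
force: [1.8, -0.2, -1.5]
gripper_width: 0.674
```

```bash
python3 -m pendant '0 0 40 0 0 0 255;10 -20 40 0 0 0 255;25 -40 20 0 0 -0.02 255;25 -40 15 0 0 -0.02 255;25 -40 15 0 0 -0.02 255'
python3 -m pendant '25 -40 0 0 0 -0.02 255;25 -40 0 0 0 -0.02 255;25 -40 0 0 0 -0.02 255;25 -40 0 0 0 -0.02 255;25 -40 0 0 0 0 255'
python3 -m pendant '19 -38 0 0 0 0 255;0 0 0 0 0 0 255;0 0 0 0 0 0 255'
python3 look.py w5
```

```text
time_s: 29.15
tool_pos: [0.5322, 0.0031, 0.2939]
eef_rot: [0.5, -0.498, 0.502, 0.5]
force: [1.4, 0.6, -1.4]
gripper_width: 0.673
time_s: 29.65
tool_pos: [0.6571, -0.1973, 0.2922]
eef_rot: [0.519, -0.477, 0.522, 0.48]
force: [-0.0, 0.2, -0.5]
gripper_width: 0.677
time_s: 29.95
tool_pos: [0.6751, -0.2343, 0.291]
eef_rot: [0.519, -0.476, 0.522, 0.481]
force: [0.2, 0.6, -0.7]
gripper_width: 0.675
[ 0.67512459 -0.23320263  0.29190502]
```

View pics/w5.png

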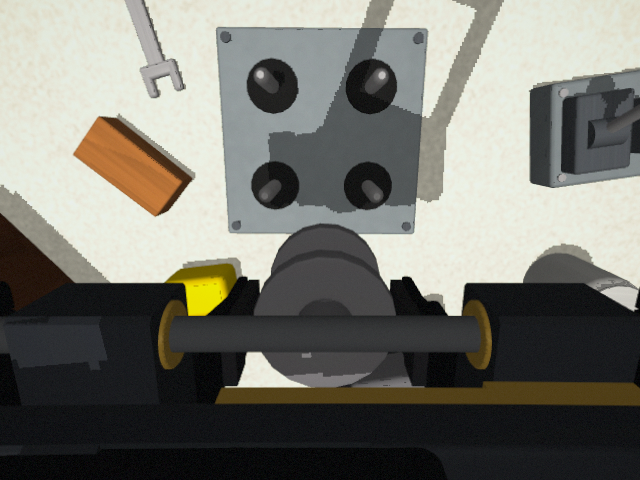

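Seats at (273,86), (371,86), (275,186) and (368,186), plate corners at (217,28), (428,28), (414,233) and (230,233), and reel B held straight.

Run:
```python
from h import *
from scipy.optimize import least_squares
ci=np.load("w5.npy",allow_pickle=True).item()
# seats order: near-right(-y), near-left, far-right, far-left ; screws at plate corners
obs=np.array([(272.5,86),(371,86),(275,186),(368,186),(217,28),(428,28),(414,233),(230,233)],float)
sg=np.array([(-1,-1),(-1,1),(1,-1),(1,1)])
L=[(*(s*.05),.020) for s in sg]+[(-.105,-.105,.014),(-.105,.105,.014),(.105,.105,.014),(.105,-.105,.014)]
L=np.array(L)
def W(p): 
    c,s=np.cos(p[2]),np.sin(p[2]); return np.c_[p[0]+c*L[:,0]-s*L[:,1],p[1]+s*L[:,0]+c*L[:,1],L[:,2]]
r=least_squares(lambda p:(proj(ci,W(p))-obs).ravel(),[.605,-.234,-.08],loss="soft_l1")
print(r.x); print(np.round(r.fun.reshape(-1,2),1)); print(np.round(W(r.x)[:4],4)); 
T=W(r.x)[:4].copy(); T[:,2]=.094; print("tips px",np.round(proj(ci,T)))
np.save("seats.npy",W(r.x)[:4])
```

```text
[ 0.60551114 -0.230954   -0.08828826]
[[-0.4  0.2]
 [ 0.4  0.4]
 [ 0.3 -0. ]
 [ 0.2  0.1]
 [-2.3 -1.7]
 [ 0.8 -1.2]
 [ 0.9  1.5]
 [-1.5  1.2]]
[[ 0.5513 -0.2764  0.02  ]
 [ 0.5601 -0.1767  0.02  ]
 [ 0.6509 -0.2852  0.02  ]
 [ 0.6597 -0.1856  0.02  ]]
tips px [[260.  75.]
 [382.  75.]
 [265. 196.]
 [377. 196.]]
```

```bash
python3 -m pendant '-8 24 -30 0 0 0 255;-7.4 24 -30 0 0 0 255;0 0 -30 0 0 0 255;0 0 -30 0 0 0 255;0 0 0 0 0 0 255'
python3 -m pendant '0 0 0 0 0 0 255;0 0 0 0 0 0 255'
python3 -c "
from plan import *
s=np.load('seats.npy');st=arm.read_state();print((s[3]-st['tool_pos'])*1000, Ro.from_quat(st['eef_rot'],scalar_first=True).as_matrix().round(3).tolist())"
```

```text
time_s: 30.5
tool_pos: [0.6568, -0.1822, 0.1682]
eef_rot: [0.517, -0.475, 0.522, 0.484]
force: [-0.0, 0.1, -2.2]
gripper_width: 0.672
time_s: 30.7
tool_pos: [0.6614, -0.1856, 0.1761]
eef_rot: [0.519, -0.479, 0.521, 0.479]
force: [1.1, -0.1, -0.7]
gripper_width: 0.676
[-1.70042469e+00  1.96015323e-02 -1.56089066e+02] [[-0.001, -0.997, 0.082], [-0.001, 0.082, 0.997], [-1.0, 0.001, -0.001]]
```

```bash
python3 -m pendant '-1.7 0 -20 0 0 0 255;0 0 -20 0 0 0 255;0 0 -20 0 0 0 255;0 0 -20 0 0 0 255;0 0 0 0 0 0 255'
python3 -m pendant '0 0 -10 0 0 0 255;0 0 -8 0 0 0 255;0 0 -2 0 0 0 255;0 0 0 0 0 0 255'
```

```text
time_s: 31.2
tool_pos: [0.6576, -0.1853, 0.0919]
eef_rot: [0.519, -0.477, 0.522, 0.481]
force: [-0.2, 1.1, -0.8]
gripper_width: 0.674
time_s: 31.6
tool_pos: [0.6609, -0.1863, 0.079]
eef_rot: [0.52, -0.48, 0.521, 0.479]
force: [-7.5, 3.6, 18.2]
gripper_width: 0.675
```

```bash
python3 -m pendant '0 0 0 0 0 0 40;0 0 0 0 0 0 40;0 0 0 0 0 0 40;0 0 0 0 0 0 40;0 0 0 0 0 0 40'
python3 -m pendant '0 0 30 0 0 0 40;0 0 40 0 0 0 40;0 0 40 0 0 0 0;-20 0 40 0 0 0 0;-20 0 40 0 0 0 0'
python3 -m pendant '-20 0 0 0 0 0 0;-20 0 0 0 0 0 0;0 0 0 0 0 0 0'
python3 look.py w6; python3 -c "
from h import *
cv2.imwrite('pics/side1.png',arm.capture('side')[150:390,230:550])"
```

```text
time_s: 32.1
tool_pos: [0.6584, -0.1856, 0.0727]
eef_rot: [0.519, -0.477, 0.522, 0.48]
force: [-1.2, 0.4, 0.6]
gripper_width: 0.837
time_s: 32.6
tool_pos: [0.618, -0.1855, 0.2642]
eef_rot: [0.519, -0.478, 0.522, 0.48]
force: [-0.2, -0.4, -0.5]
gripper_width: 0.979
time_s: 32.9
tool_pos: [0.5771, -0.1857, 0.2635]
eef_rot: [0.519, -0.477, 0.522, 0.48]
force: [1.4, 0.4, -0.3]
gripper_width: 0.998
[ 0.57812159 -0.18565265  0.26324572]
```

```bash
python3 -c "
import cv2,numpy as np
a=cv2.resize(cv2.imread('pics/side1.png'),(640,480)); b=cv2.imread('pics/w6.png')
cv2.imwrite('pics/m6.png',np.hstack([cv2.resize(a,(400,300)),cv2.resize(b,(400,300))]))"
```

```text
(no output)
```

View pics/m6.png

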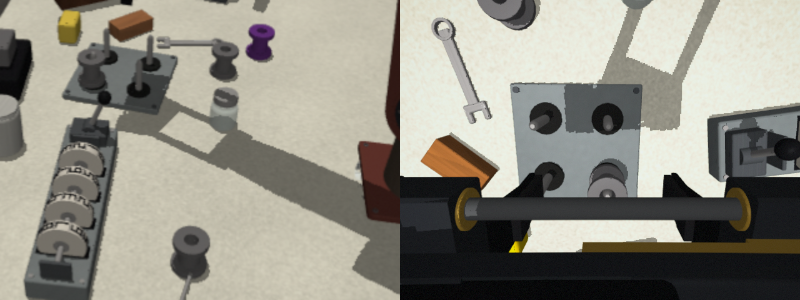

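Side view: reel B sits straight on the far-left spindle with the tip protruding. Next is reel C.

```bash
python3 -m pendant '-36 -21 0 0 0 0 0;-36 -21 0 0 0 0 0;-36 -21 0 0 0 0 0;-36 -21 0 0 0 0 0;-34 -20 0 0 0 0 0'
python3 -m pendant '0 0 0 0 0 0 0;0 0 0 0 0 0 0'
cat > reel.py <<'E'
from look import *
from scipy.optimize import least_squares
def fit(n,guess):
    "Hough circle for the top flange nearest the guess -> world centre"
    im=cv2.imread(f"pics/{n}.png"); ci=np.load(n+".npy",allow_pickle=True).item()
    gp=proj(ci,[(*guess,.064)])[0]; r0=np.linalg.norm(proj(ci,[(guess[0],guess[1]+.03,.064)])[0]-gp)
    c=cv2.HoughCircles(cv2.GaussianBlur(cv2.cvtColor(im,6),(3,3),0),cv2.HOUGH_GRADIENT,1,8,param1=80,param2=12,minRadius=int(r0-3),maxRadius=int(r0+4))[0]
    c=c[np.linalg.norm(c[:,:2]-gp,axis=1)<r0*1.2][:3]
    print("guess px",gp,r0,"\n",c,"\n",[np.round(atz(ci,p[:2],.064),4) for p in c])
E
python3 - w7 <<'E'
from reel import *
fit("w7",(.385,-.295))
im=cv2.imread("pics/w7.png"); cv2.imwrite("pics/w7c.png",im[60:300,120:520])
E
```

```text
time_s: 33.5
tool_pos: [0.3998, -0.2904, 0.2627]
eef_rot: [0.519, -0.478, 0.521, 0.48]
force: [-0.1, -0.6, 0.3]
gripper_width: 0.996
time_s: 33.7
tool_pos: [0.4007, -0.2903, 0.263]
eef_rot: [0.52, -0.477, 0.522, 0.48]
force: [1.0, -0.1, 0.7]
gripper_width: 1.002
[ 0.4012467  -0.28982358  0.2630082 ]
guess px [317.944753   199.87519758] 33.442823436489945 
 [[311.5 198.5  34.1]] 
 [array([ 0.3833, -0.3007,  0.064 ])]
```

View pics/w7c.png

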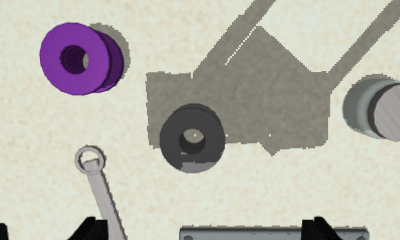

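Reel C's flange centre is at (311,198), which gives (0.3835, -0.3005). The purple look-alike is clear of the grasp.

```bash
python3 -m pendant '-9 -5 -35 0 0 0 0;-8 -5.5 -35 0 0 0 0;0 0 -35 0 0 0 0;0 0 0 0 0 0 0;0 0 0 0 0 0 0'
python3 -c "
from h import *
print((np.array([.3835,-.3005,.055])-arm.read_state()['tool_pos'])*1000)"
```

```text
time_s: 34.25
tool_pos: [0.3843, -0.2994, 0.1581]
eef_rot: [0.519, -0.477, 0.521, 0.481]
force: [-0.7, 1.0, 0.7]
gripper_width: 0.999
[  -0.81281503   -1.06695756 -103.12411667]
```

```bash
python3 -m pendant '-0.8 -1 -25 0 0 0 0;0 0 -26 0 0 0 0;0 0 -26 0 0 0 0;0 0 -26 0 0 0 0;0 0 0 0 0 0 0'
python3 -m pendant '0 0 0 0 0 0 255;0 0 0 0 0 0 255;0 0 0 0 0 0 255;0 0 0 0 0 0 255;0 0 0 0 0 0 255' 20
python3 -m pendant '0 0 30 0 0 0 255;0 0 40 0 0 0 255;0 0 40 0 0 0 255;0 0 0 0 0 0 255;0 0 0 0 0 0 255'
python3 -c "
from h import *
print((np.load('seats.npy')[2]-arm.read_state()['tool_pos'])*1000)"
```

```text
time_s: 34.75
tool_pos: [0.3827, -0.3002, 0.0542]
eef_rot: [0.519, -0.477, 0.521, 0.481]
force: [-1.0, 0.6, 0.0]
gripper_width: 0.996
time_s: 35.25
tool_pos: [0.3833, -0.3015, 0.0562]
eef_rot: [0.519, -0.478, 0.522, 0.48]
force: [-0.6, 1.0, 6.4]
gripper_width: 0.682
time_s: 35.75
tool_pos: [0.3831, -0.3016, 0.1661]
eef_rot: [0.519, -0.478, 0.522, 0.479]
force: [0.6, 1.1, -2.4]
gripper_width: 0.683
[ 267.82118967   16.44279275 -146.05057955]
```

```bash
python3 -m pendant '30 2.4 15 0 0 0 255;40 2.3 5 0 0 0 255;40 2.3 0 0 0 0 255;40 2.3 0 0 0 0 255;40 2.3 0 0 0 0 255'
python3 -m pendant '40 2.3 0 0 0 0 255;38 2.5 0 0 0 0 255;0 0 0 0 0 0 255;0 0 0 0 0 0 255;0 0 0 0 0 0 255'
python3 -c "
from h import *
print((np.load('seats.npy')[2]-arm.read_state()['tool_pos'])*1000)"
```

```text
time_s: 36.25
tool_pos: [0.573, -0.2885, 0.182]
eef_rot: [0.519, -0.476, 0.522, 0.482]
force: [0.1, -1.6, -1.1]
gripper_width: 0.679
time_s: 36.75
tool_pos: [0.6491, -0.2845, 0.1831]
eef_rot: [0.519, -0.476, 0.522, 0.481]
force: [0.2, -0.3, -1.5]
gripper_width: 0.685
[   1.78438358   -0.71660205 -163.08179786]
```

```bash
python3 -m pendant '1.8 -0.7 -22 0 0 0 255;0 0 -22 0 0 0 255;0 0 -22 0 0 0 255;0 0 -22 0 0 0 255;0 0 0 0 0 0 255'
python3 -m pendant '0 0 -10 0 0 0 255;0 0 -8 0 0 0 255;0 0 0 0 0 0 255;0 0 0 0 0 0 40;0 0 0 0 0 0 40'
python3 -m pendant '0 0 0 0 0 0 40;0 0 0 0 0 0 40;0 0 0 0 0 0 40'
python3 -m pendant '0 0 30 0 0 0 40;0 0 40 0 0 0 40;0 0 40 0 0 0 0;-20 10 40 0 0 0 0;-20 10 40 0 0 0 0'
python3 -c "
from h import *
print((np.array([.406,.2595,.26])-arm.read_state()['tool_pos'])*1000,arm.read_state()['qpos'])"
```

```text
time_s: 37.25
tool_pos: [0.6487, -0.2844, 0.0929]
eef_rot: [0.518, -0.475, 0.523, 0.482]
force: [-0.9, -0.3, -1.3]
gripper_width: 0.681
time_s: 37.75
tool_pos: [0.6532, -0.2858, 0.0803]
eef_rot: [0.519, -0.478, 0.521, 0.48]
force: [-0.3, 0.1, 0.2]
gripper_width: 0.786
time_s: 38.05
tool_pos: [0.6527, -0.2854, 0.0794]
eef_rot: [0.519, -0.478, 0.522, 0.48]
force: [1.0, -0.4, 0.3]
gripper_width: 0.839
time_s: 38.55
tool_pos: [0.612, -0.2652, 0.2704]
eef_rot: [0.519, -0.478, 0.522, 0.48]
force: [0.3, -0.4, -0.5]
gripper_width: 0.981
[-206.00659436  524.72489793  -10.43346622] [-0.52578438  0.30683575  1.3650128  -0.00259187  1.47430029 -2.01340664]
```

```bash
python3 -m pendant '-17 43 0 0 0 -0.12 0;-17 43 0 0 0 -0.12 0;-17 43 0 0 0 -0.12 0;-17 43 0 0 0 -0.12 0;-17 43 0 0 0 -0.12 0'
python3 -m pendant '-17 43 0 0 0 -0.12 0;-17 43 0 0 0 -0.12 0;-17 43 0 0 0 -0.12 0;-17 43 0 0 0 -0.12 0;-17 43 0 0 0 -0.12 0'
python3 -m pendant '-17 43 0 0 0 -0.12 0;-17 43 0 0 0 -0.12 0;0 0 0 0 0 -0.05 0;0 0 0 0 0 0 0;0 0 0 0 0 0 0'
python3 - w8 <<'E'
from reel import *
fit("w8",(.406,.2595))
cv2.imwrite("pics/top1.png",arm.capture("top"))
from scipy.spatial.transform import Rotation as Ro
print(Ro.from_quat(arm.read_state()["eef_rot"],scalar_first=True).as_matrix().round(3)[:,2],arm.read_state()["qpos"])
im=cv2.imread("pics/w8.png"); t=cv2.imread("pics/top1.png")[170:340,190:500]
cv2.imwrite("pics/m8.png",np.hstack([cv2.resize(im,(400,300)),cv2.resize(t,(400,219))[0:219] if 0 else cv2.copyMakeBorder(cv2.resize(t,(400,219)),0,81,0,0,0)]))
E
```

```text
time_s: 39.05
tool_pos: [0.5266, -0.0489, 0.2693]
eef_rot: [0.639, -0.3, 0.64, 0.304]
force: [1.0, -0.1, -0.8]
gripper_width: 0.999
time_s: 39.55
tool_pos: [0.4416, 0.1661, 0.2695]
eef_rot: [0.7, -0.098, 0.7, 0.101]
force: [0.5, -0.1, -0.0]
gripper_width: 0.997
time_s: 40.05
tool_pos: [0.4086, 0.2504, 0.2692]
eef_rot: [0.707, 0.002, 0.707, 0.002]
force: [0.7, -1.9, -0.5]
gripper_width: 1.0
[0.40878796 0.25003265 0.26915225]
guess px [320.9104834  206.15706834] 33.03122832712591 
 [[321.5 204.5  31.9]
 [320.5 196.5  30.9]] 
 [array([0.4065, 0.261 , 0.064 ]), array([0.4057, 0.2684, 0.064 ])]
[ 1.    -0.002 -0.   ] [ 0.38030586 -0.15722774  1.85781402  0.00484726  1.43923953  0.38210745]
```

View pics/m8.png

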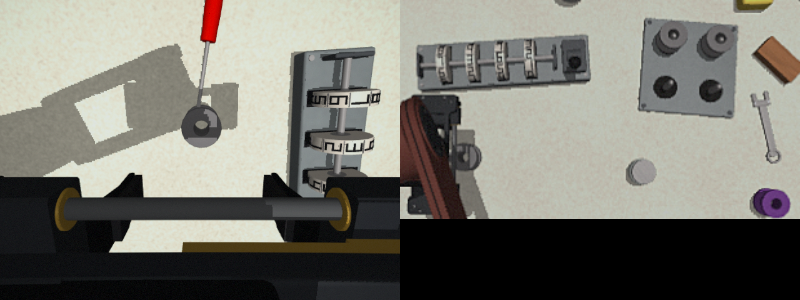

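Reel C is on the far-right spindle. Reel A is at (322,204) → (0.4065, 0.261), undisturbed, with the driver leaving on the +y side. The jaws now lie along x.

```bash
python3 -m pendant '-2 6 -35 0 0 0 0;0 5 -35 0 0 0 0;0 0 -35 0 0 0 0;0 0 0 0 0 0 0;0 0 0 0 0 0 0'
python3 -c "
from h import *
print((np.array([.4065,.2605,.055])-arm.read_state()['tool_pos'])*1000)"
```

```text
time_s: 40.65
tool_pos: [0.4067, 0.2608, 0.1643]
eef_rot: [0.707, 0.003, 0.708, 0.001]
force: [0.6, 0.2, 0.1]
gripper_width: 0.999
[  -0.2161019    -0.31927675 -109.30619696]
```

```bash
python3 -m pendant '0 0 -27 0 0 0 0;0 0 -27 0 0 0 0;0 0 -27 0 0 0 0;0 0 -28 0 0 0 0;0 0 0 0 0 0 0'
python3 -m pendant '0 0 0 0 0 0 255;0 0 0 0 0 0 255;0 0 0 0 0 0 255;0 0 0 0 0 0 255;0 0 0 0 0 0 255' 20
python3 -m pendant '0 0 30 0 0 0 255;0 0 40 0 0 0 255;0 0 40 0 0 0 255;0 0 40 0 0 0 255;0 0 30 0 0 0 255'
python3 -c "
from h import *
print((np.load('seats.npy')[:2]-arm.read_state()['tool_pos'])*1000)"
```

```text
time_s: 41.15
tool_pos: [0.4058, 0.2608, 0.0541]
eef_rot: [0.706, 0.002, 0.708, 0.0]
force: [-1.6, -0.5, -0.0]
gripper_width: 1.0
time_s: 41.65
tool_pos: [0.4071, 0.262, 0.0563]
eef_rot: [0.707, 0.003, 0.707, 0.001]
force: [-1.4, -0.4, 6.2]
gripper_width: 0.686
time_s: 42.15
tool_pos: [0.4069, 0.2618, 0.238]
eef_rot: [0.708, 0.003, 0.706, 0.002]
force: [0.6, 0.4, -1.5]
gripper_width: 0.688
[[ 144.4093839  -538.18930154 -217.98308046]
 [ 153.22674448 -438.57878928 -217.98308046]]
```

```bash
python3 -m pendant '15 -44 0 0 0 0 255;15 -44 0 0 0 0 255;15 -44 0 0 0 0 255;15 -44 0 0 0 0 255;15 -44 0 0 0 0 255'
python3 -m pendant '15 -44 0 0 0 0 255;15 -44 0 0 0 0 255;16 -44 0 0 0 0 255;16 -44 0 0 0 0 255;16 -42 0 0 0 0 255'
python3 -m pendant '0 0 -30 0 0 0 255;0 0 -25 0 0 0 255;0 0 0 0 0 0 255;0 0 0 0 0 0 255'
python3 -c "
from h import *
print((np.load('seats.npy')[:2]-arm.read_state()['tool_pos'])*1000)"
```

```text
time_s: 42.65
tool_pos: [0.4815, 0.0399, 0.2352]
eef_rot: [0.707, 0.002, 0.707, 0.001]
force: [0.7, 0.6, -0.9]
gripper_width: 0.688
time_s: 43.15
tool_pos: [0.5596, -0.1784, 0.2349]
eef_rot: [0.707, 0.003, 0.707, 0.001]
force: [0.6, 0.5, -0.4]
gripper_width: 0.687
time_s: 43.55
tool_pos: [0.5591, -0.1761, 0.1799]
eef_rot: [0.706, 0.003, 0.708, 0.001]
force: [0.1, -0.1, -0.4]
gripper_width: 0.69
[[  -7.78344031 -100.23415518 -159.87018155]
 [   1.03392027   -0.62364292 -159.87018155]]
```

```bash
python3 -m pendant '1 0.4 -22 0 0 0 255;0 0 -22 0 0 0 255;0 0 -22 0 0 0 255;0 0 -22 0 0 0 255;0 0 0 0 0 0 255'
python3 -m pendant '0 0 -10 0 0 0 255;0 0 -5 0 0 0 255;0 0 0 0 0 0 255;0 0 0 0 0 0 40;0 0 0 0 0 0 40'
python3 -m pendant '0 0 0 0 0 0 40;0 0 0 0 0 0 40;0 0 0 0 0 0 40'
python3 -m pendant '0 0 30 0 0 0 40;0 0 40 0 0 0 40;0 0 40 0 0 0 40;0 0 50 0 0 0 0;0 20 50 0 0 0 0'
python3 - <<'E'
from unroll import *
t=arm.capture("top"); s=arm.capture("side"); cv2.imwrite("pics/top2.png",t); cv2.imwrite("pics/side2.png",s)
a=cv2.resize(t[170:340,190:500],(560,307)); b=s[150:390,230:420]
b=cv2.resize(b,(243,307)); cv2.imwrite("pics/m9.png",np.hstack([b,a])[:, :800])
E
```

```text
time_s: 44.05
tool_pos: [0.5594, -0.175, 0.0909]
eef_rot: [0.706, 0.003, 0.708, 0.002]
force: [-1.4, 0.6, -1.0]
gripper_width: 0.687
time_s: 44.55
tool_pos: [0.5612, -0.1764, 0.0781]
eef_rot: [0.708, 0.002, 0.707, 0.001]
force: [-0.7, 0.2, 0.3]
gripper_width: 0.791
time_s: 44.85
tool_pos: [0.5606, -0.1761, 0.0773]
eef_rot: [0.707, 0.003, 0.707, 0.001]
force: [0.5, 0.7, 0.1]
gripper_width: 0.84
time_s: 45.35
tool_pos: [0.5602, -0.1588, 0.2856]
eef_rot: [0.707, 0.003, 0.707, -0.0]
force: [0.7, -1.2, -0.8]
gripper_width: 0.946
```

View pics/m9.png

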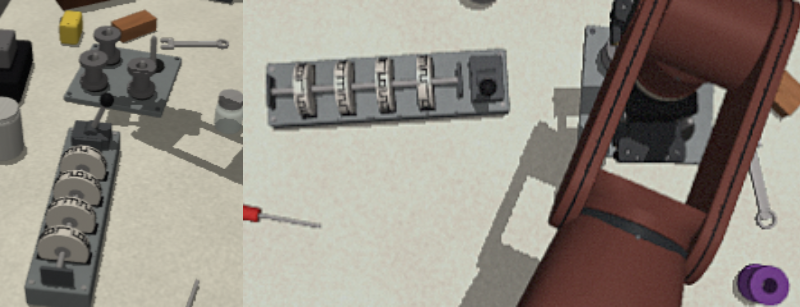

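Three reels are seated. Next I check from the pictures that nothing is hidden, and locate the ball.

```bash
python3 - <<'E'
from unroll import *
ci=np.load("w1.npy",allow_pickle=True).item(); print("ball",atz(ci,(93,218),.137))
print("pred",H3-cy*(.062+.094)-cx*.08*np.sin(.5)+cz*(.002+.08*np.cos(.5)))
E
python3 -m pendant '-6 36 0 0 0 0 255;-6 36 0 0 0 0 255;-6 36 -22 0 0 0 255;-6 36 -22 0 0 0 255;-6 35 -22 0 0 0 255' 20
python3 -m pendant '0 0 -20 0 0 0 255;0 0 -20 0 0 0 255;0 0 0 0 0 0 255;0 0 0 0 0 0 255'
```

```text
ball [0.59490428 0.01909815 0.137     ]
pred [0.58539555 0.02201277 0.1372066 ]
time_s: 45.95
tool_pos: [0.53, 0.023, 0.2166]
eef_rot: [0.707, 0.003, 0.707, 0.001]
force: [-0.2, 0.9, 1.0]
gripper_width: 0.633
time_s: 46.35
tool_pos: [0.5303, 0.0215, 0.1774]
eef_rot: [0.707, 0.003, 0.708, 0.001]
force: [0.8, 0.9, 1.2]
gripper_width: 0.266
```

```bash
python3 -m pendant '0 0 40 0 0 0.13 255;5 15 40 0 0 0.14 200;5 16 40 0 0 0.14 0;5 16 0 0 0 0.14 0;5 17 0 0 0 0.14 0'
python3 -m pendant '5 17 0 0 0 0.14 0;5 17 0 0 0 0.14 0;6 17 0 0 0 0.14 0;6 17 0 0 0 0.14 0;6 17 0 0 0 0.14 0'
python3 -m pendant '6 17 0 0 0 0.14 0;6 17 0 0 0 0.1 0;0 0 0 0 0 0 0;0 0 0 0 0 0 0'
python3 - <<'E'
from unroll import *
ci=arm.camera_info("wrist"); im=arm.capture("wrist"); cv2.imwrite("pics/w10.png",im); sheet(im,ci,"pics/u10.png")
s=arm.capture("side"); cs=arm.camera_info("side"); S=np.load("seats.npy")
k=5; x0,y0=270,160; c=cv2.resize(s[y0:y0+90,x0:x0+115],None,fx=k,fy=k,interpolation=cv2.INTER_CUBIC)
th=np.linspace(0,2*np.pi,40)
for i in (1,2,3):
    for z in (.084,):
        P=np.c_[S[i,0]+.03*np.cos(th),S[i,1]+.03*np.sin(th),np.full(40,z)]
        q=((proj(cs,P)-[x0,y0]+.5)*k).astype(np.int32); cv2.polylines(c,[q],True,(0,0,255),1)
t=arm.capture("top"); cv2.imwrite("pics/top3.png",t)
u=cv2.resize(cv2.imread("pics/u10.png"),(400,400)); c=cv2.resize(c,(400,313))
t=cv2.resize(t[300:480],(400,112)); r=np.vstack([c,t]); u=cv2.copyMakeBorder(u,0,25,0,0,0)
cv2.imwrite("pics/m10.png",np.hstack([u,r]))
print(arm.read_state()["tool_pos"])
E
```

```text
time_s: 46.85
tool_pos: [0.5524, 0.0857, 0.3019]
eef_rot: [0.667, -0.239, 0.664, 0.241]
force: [0.2, 0.0, -0.3]
gripper_width: 0.403
time_s: 47.35
tool_pos: [0.5795, 0.1709, 0.2995]
eef_rot: [0.542, -0.453, 0.543, 0.454]
force: [-0.4, -0.3, 0.7]
gripper_width: 0.86
time_s: 47.75
tool_pos: [0.5908, 0.2043, 0.2985]
eef_rot: [0.485, -0.513, 0.487, 0.514]
force: [0.2, 0.3, -0.1]
gripper_width: 0.995
[0.59056865 0.20367117 0.29804116]
```

View pics/m10.png

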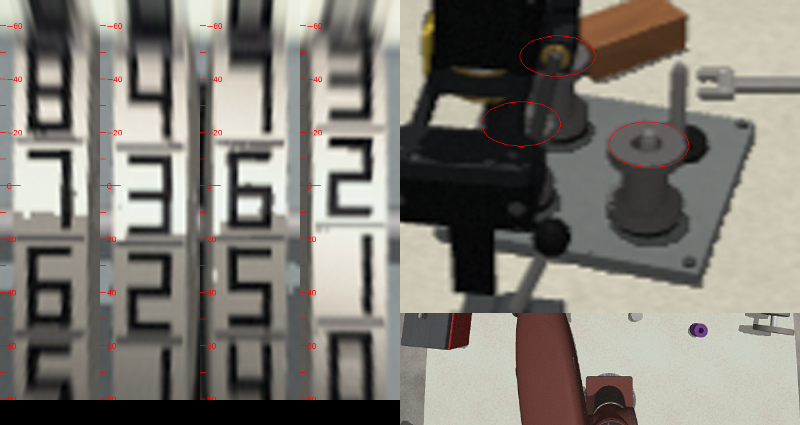

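Wheels read 7 (+1.5°), 3 (+3°), 6 (+1.5°) and 2 (-3°). Reel A's top flange falls exactly on the predicted ring, and nothing was hidden under the arm. The arm covers the other two reels here, so I overlay the earlier clear side picture.

Run:
```python
from unroll import *
s=cv2.imread("pics/side2.png"); cs=arm.camera_info("side"); S=np.load("seats.npy")
k=6; x0,y0=270,160; c=cv2.resize(s[y0:y0+90,x0:x0+115],None,fx=k,fy=k,interpolation=cv2.INTER_CUBIC)
th=np.linspace(0,2*np.pi,40)
for i in (1,2,3):
    P=np.c_[S[i,0]+.03*np.cos(th),S[i,1]+.03*np.sin(th),np.full(40,.084)]
    q=((proj(cs,P)-[x0,y0]+.5)*k).astype(np.int32); cv2.polylines(c,[q],True,(0,0,255),1)
cv2.imwrite("pics/s2o.png",c)
```

```text
(no output)
```

View pics/s2o.png

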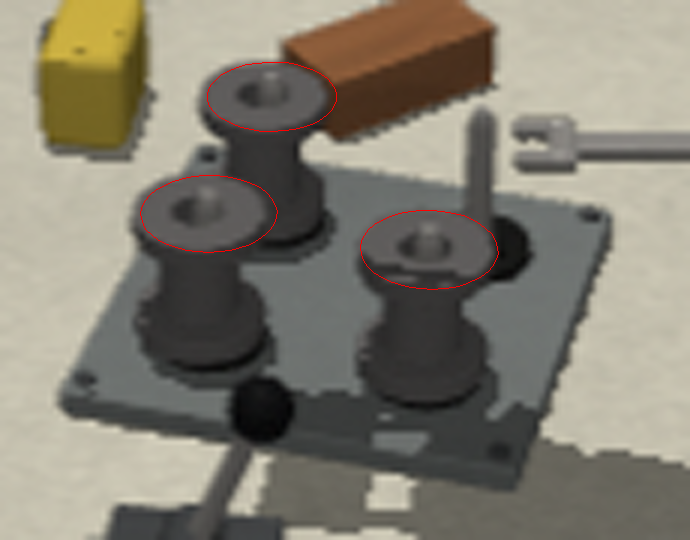

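All three rings match within about 1 px. Now the lever.

```bash
python3 -m pendant '-11 -36 0 0 0 0 255;-11 -36 0 0 0 0 255;-11 -36 -20 0 0 0 255;-11 -36 -40 0 0 0 255;-11 -38 -40 0 0 0 255' 20
python3 -m pendant '0 0 -30 0 0 0 255;0 0 -32 0 0 0 255;0 0 0 0 0 0 255;0 0 0 0 0 0 255'
```

```text
time_s: 48.4
tool_pos: [0.5374, 0.0281, 0.2057]
eef_rot: [0.485, -0.513, 0.487, 0.514]
force: [0.9, -0.7, 0.2]
gripper_width: 0.632
time_s: 48.8
tool_pos: [0.5375, 0.0296, 0.144]
eef_rot: [0.484, -0.512, 0.487, 0.515]
force: [0.4, -0.5, 0.3]
gripper_width: 0.264
```

```bash
python3 -m pendant '0 -8 -5 0 0 0 255;0 0 0 0 0 0 255;0 0 0 0 0 0 255;15 0.7 0 0 0 0 255;15 0.7 0 0 0 0 255'
python3 -m pendant '12 0.6 0 0 0 0 255;12 0.6 0 0 0 0 255;12 0.6 0 0 0 0 255;12 0.6 0 0 0 0 255;0 0 0 0 0 0 255'
python3 -m pendant '8 0.5 0 0 0 0 255;4 0.2 0 0 0 0 255;0 0 0 0 0 0 255'
```

```text
time_s: 49.3
tool_pos: [0.5685, 0.0236, 0.1395]
eef_rot: [0.484, -0.513, 0.487, 0.515]
force: [0.1, -0.1, -0.4]
gripper_width: 0.008
time_s: 49.8
tool_pos: [0.6171, 0.026, 0.1393]
eef_rot: [0.484, -0.513, 0.486, 0.515]
force: [-0.8, 0.2, -0.1]
gripper_width: 0.007
time_s: 50.1
tool_pos: [0.628, 0.0266, 0.1386]
eef_rot: [0.484, -0.513, 0.487, 0.515]
force: [0.1, 0.7, 0.0]
gripper_width: 0.005
```

```bash
python3 -m pendant '5 0.3 0 0 0 0 255;4 0.2 0 0 0 0 255;0 0 0 0 0 0 255'
python3 -m pendant '3 0.2 0 0 0 0 255;0 0 0 0 0 0 255'
python3 -m pendant '2 0.1 0 0 0 0 255;0 0 0 0 0 0 255'
```

```text
time_s: 50.4
tool_pos: [0.637, 0.0271, 0.1385]
eef_rot: [0.484, -0.513, 0.487, 0.515]
force: [-0.7, 0.2, -0.3]
gripper_width: 0.007
time_s: 50.6
tool_pos: [0.6379, 0.0271, 0.1382]
eef_rot: [0.483, -0.512, 0.488, 0.516]
force: [-7.7, 0.0, 4.9]
gripper_width: 0.006
time_s: 50.8
tool_pos: [0.6383, 0.0271, 0.1381]
eef_rot: [0.482, -0.511, 0.489, 0.517]
force: [-14.0, -1.0, 8.0]
gripper_width: 0.005
```

The lever is against its stop, with force rising at x≈0.638 as predicted. I'll back off clear and take the last look.

```bash
python3 -m pendant '-15 -0.8 0 0 0 0 255;-30 -1.5 0 0 0 0 255;-40 0 20 0 0 0 255;-40 0 40 0 0 0 255;-30 30 40 0 0 0 255'
python3 -m pendant '-20 40 20 0 0 0 255;0 40 0 0 0 0 255;0 40 0 0 0 0 255;0 40 0 0 0 0 255;0 0 0 0 0 0 255'
python3 - <<'E'
from unroll import *
s=arm.capture("side"); cs=arm.camera_info("side"); S=np.load("seats.npy"); t=arm.capture("top")
piv=H3-cy*.156+cz*.002
k=4; x0,y0=225,150
for th in (.85,1.0):
    a=th-.5; print(th,proj(cs,[piv+.08*(np.sin(a)*cx+np.cos(a)*cz)]))
c=cv2.resize(s[y0:y0+150,x0:x0+150],None,fx=k,fy=k,interpolation=cv2.INTER_CUBIC)[:, :600]
for th in (.5,.85,1.0):
    a=th-.5; q=(proj(cs,[piv+.08*(np.sin(a)*cx+np.cos(a)*cz)])[0]-[x0,y0]+.5)*k; cv2.circle(c,tuple(int(v) for v in q),3,(0,0,255),-1)
t=cv2.resize(t[170:340,190:500],(400,219))
cv2.imwrite("pics/fin.png",np.hstack([cv2.resize(c,(400,400)),cv2.copyMakeBorder(t,0,181,0,0,0)]))
print(arm.read_state()["force"],arm.read_state()["tool_pos"])
E
```

```text
time_s: 51.3
tool_pos: [0.4937, 0.0493, 0.2285]
eef_rot: [0.484, -0.512, 0.488, 0.515]
force: [-0.1, 1.0, 1.1]
gripper_width: 0.006
time_s: 51.8
tool_pos: [0.4753, 0.2148, 0.2488]
eef_rot: [0.484, -0.514, 0.485, 0.517]
force: [-0.4, -1.0, -0.0]
gripper_width: 0.009
0.85 [[288.57782269 225.62094395]]
1.0 [[283.93870722 226.9594924 ]]
[ 0.44542611 -0.42976601 -0.05323262] [0.47557439 0.21135849 0.24831186]
```

View pics/fin.png

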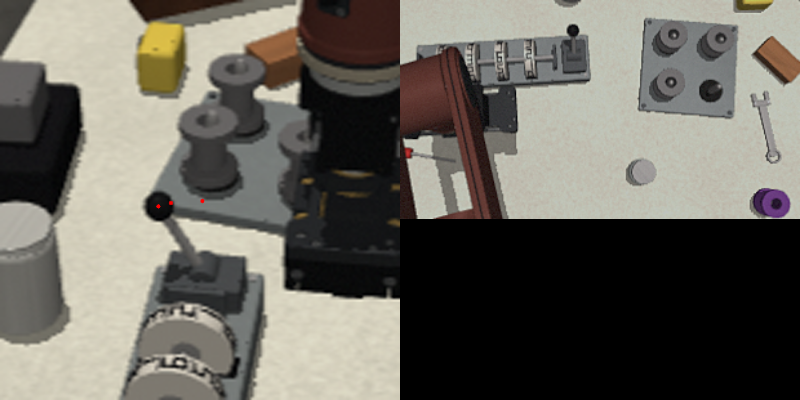

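The ball sits on the marker for 1.0 rad, the three reels are seated, the bystanders in view have not moved and the arm is free. Handing in.

```bash
python3 -c "
from rig import arm
arm.job_done()"
```

```text
the job is handed in; nothing more can be done
```

The winder is set up and handed in at about 52 s of the 210 s allowed; `job_done` gave no verdict.

- **Reels:** Only three grey reels were present. All three are on spindles of their own, and the fourth spindle stays empty. In a side-camera overlay taken before the lever was swung, each top flange lay within about 1 px (roughly 2 mm) of where a fully seated reel should be.
- **Number:** I pinched and rolled wheels 1, 2 and 4, and did not touch wheel 3. The last close reading before the lever was:

| Wheel | Digit on top | Off square |
|---|---|---|
| 1 | 7 | +1.5° |
| 2 | 3 | +3° |
| 3 | 6 | +1.5° |
| 4 | 2 | -3° |

  - The limit is about 10°. Wheel 1 first came out at +6°, so I trimmed it back.
- **Lever:** I swung it last, against its stop (14 N). In the last picture the ball sits on the marker for 1.0 rad.
- **Bystanders:** The purple reel and the other objects were left alone. In the last pictures those in view stand where they were. The driver was only partly in view, and the glue bottle was not checked.

**Disagreements:**
- While seating the first reel, the tool stopped about 4 mm higher than expected under 18 N. The later side view showed that reel fully down.
- My first estimate of the lever ball was about 10 mm off the position predicted from the drawing. The predicted position proved right.
- The wheels were not read closely again after the lever was swung.

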